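Put the dumpling press away in a chest with a locking lid stay

ROBOT

A 6-joint arm with a two-finger parallel gripper is mounted at the origin on the work surface. World frame = base frame: x ahead of the robot, y to its left, z up, the work surface at z = 0. Lengths are in m, angles in degrees, forces in N, time in s.
With the tool pointing down it reaches from about 0.25 to 0.725 m from the base axis. Payload 9.7 kg.
Tool frame: the origin (TCP) lies between the finger pads; the fingertips stand 11 mm ahead of it and the grasp point (between the pads) lies 8 mm behind it; z points along the fingers, x is the direction in which the jaws open and shut, and the axes are right-handed (so a half turn about z gives the same grasp; the last joint's range is limited). The gripper opens to 85 mm and grips with 20 to 120 N. Pads are 22 mm wide; open, the fingers measure 114 mm over their backs; the gripper's body (76 mm by 85 mm) begins 54 mm behind the grasp point. The pads swing forward as they close: fully open they stand 13 mm farther back than shut.
Start: joints at [-76.433, 4.979, 10.078, 95.1, 0, 90], TCP at [0.129, -0.535, 0.242] pointing down, gripper open.
Joint ranges: [-179.16, 179.16], [-48.56, 103.87], [-65.8, 70.77], [-126.05, 130.52], [-82.76, 87.17], [-180, 180]. Speed limits (degrees/s): [127.2, 127.2, 147.25, 180, 180, 180].

INTERFACE

Orientations are given as [roll, pitch, yaw] about the fixed x, y, z axes, in that order (R = Rz(yaw) Ry(pitch) Rx(roll)).
In Python, from workcell import get_obs, camera, job_done, spotter gives the robot as it stands.
- The arm moves only by the tool play_rows, never from a script. Its argument "rows" is a list of rows, each a list of 3 entries, a list of its own where there are three numbers: the closure, from 0 (fully open) to 1 (shut), then the shift along the tool's x, y, z in cm, then the turn, a rotation vector about the tool's x, y, z in degrees. In form: [[claw, [x, y, z], [wx, wy, wz]], ...]. A call has 1 to 12 rows; each row shifts and turns the pose as measured when the row begins, along the tool's axes as they then stand; what a row does not reach is not made up. A row lasts 1/10 s, in which the tool goes at most 50 mm and 8.59 degrees, less where a joint would pass 70% of its speed; a pose out of reach is approached as far as the arm can. A call is refused whole if a number of a shift passes 5 or a number of a turn 8.59, either way. A call with a gripper value outside its range is refused whole. The fingers move at their own pace and stop on an object; "newtons" is the grip in N (left out, the last holds). Time passes only in rows, so rows that do not move let the fingers close. It gives the time, the measured TCP pose, the force and the opening at its end, in the units of the state.
- get_obs(): the state, without advancing time (a new reading comes with each control period).
- camera(name): name is "side" or "top" or "wrist"; returns a dict with "img" (480x640x3 uint8, red, green, blue), "intrinsics" (3x3 intrinsics, pixels), "xyz" and "orientation" of the camera in the world. Camera axes: x right, y down, z forward; pixel columns grow to the right and rows downward; lengths in m; the calibration is good to about 2 mm. The wrist camera is an equidistant fisheye: a pixel r from the principal point sees the ray r / f radians off the axis. A picture is of the moment at which its call begins. There is no depth.
- job_done(): hands the job in, once; it reports no verdict.
Trained networks look in a picture, given as the dict that the camera call returned (one of the last four; its "shot" number tells which), for a name from the list of things; names that differ only in an ending like _2 or _b are one class to them, and where a whole thing is asked for, a point or a joint stands for the part that bears it (a point fixed in the world has none). Each returns a list of dicts, best first, with "confidence" (0 to 1); they miss things now and then, are a little off and sometimes report something else, mostly with a low value. They report only what shows in the picture. A call takes as long as a camera call. They do not tell look-alikes from the thing itself.
- spotter.spot_in(picture, thing): "point" ([x, y, z] in m, in world coordinates, good to about 4 mm: the middle of the surface that is visible of it).
- spotter.trace(picture, thing): "pixels" (480x640 bool, what is visible of it).
The state is a dict: "time": time; "q": joint angles; "qd": joint speeds; "joint_efforts": joint torques, N m; "ee_pos": TCP position; "tcp_rot": TCP orientation; "wrist_force": force on the tool from outside, world axes, zero at the start; "torque": the same for the moment, N m; "opening": finger opening in m.
Only numpy, scipy, OpenCV 4.12 (cv2) and the standard library are available. Lean on these libraries where they do the work, as an engineer would, in place of code of your own. Each camera call takes 0.05 s, during which the arm holds its last target.

TASK

Put the pink dumpling press away in the wooden chest. Raise the lid until its folding stay locks and holds it up on its own, put the press inside, then lift the stay's knee a little to free the lock, fold it, and let the lid come down softly until it is fully shut. The chest only stands on its mat: never pull so hard that it tips up, and leave the other things alone.

Things in the scene. Friction and masses are not known exactly. Their poses are not given: they have to be found in the camera images.
- chest_mat: Thin dark non-slip mat, 270 x 330 x 3 mm, fixed on the counter, on which the chest stands; its x points from the chest's front (robot side) to the hinge side, y to the left, z up.
- chest (a joint): How far the chest has been tipped back over its lower rear edge, rad: 0 standing flat. A plain wooden chest of about 2.6 kg, 240 deep x 300 wide x 115 mm high without the lid, walls and floor 10 mm, on the mat (rim at 118 mm). At the raised handle it takes only about 10 N to start tipping it.
- chest_in (a point): Centre of the chest's inner floor, 13 mm above the counter; axes: x from the chest's front to its hinge side, y left, z up (free inside 220 x 280 mm, 105 mm deep).
- lid_hinge (a point): Middle of the lid's hinge line, on the top rear edge of the chest (120 mm behind its centre, 118 mm above the counter). The line runs along the chest's y.
- lid_handle (a point): Middle of the steel bar handle on the lid near its front edge: round bar 12 mm thick, 110 mm long, parallel to the hinge, 32 mm above the lid's top, on posts 50 mm either side of this point. With the lid shut it is 205 mm ahead of the hinge line and 44 mm above it; it turns with the lid. The lid is a 12 mm board, 246 x 300 mm, and reaches 41 mm beyond the bar.
- lid (a joint): Lid angle, rad: 0 shut, grows as the front rises. About 0.55 kg on a damped hinge (raise it slowly, about 0.5 rad/s): unsupported it sinks shut in 2 to 5 s, under 1.1 rad/s. The stay stops it at 1.18 to 1.35 rad, differing from chest to chest (its plate is screwed on higher or lower), so the stop must be felt. Pulled right up to the stop and let go, it settles 0.04 rad onto the locked stay; let go short of it, it sinks.
- knee_knob (a point): Grip point on the axis of the stay's knee knob: level round dark steel peg 12 mm thick, 32 mm long, standing out from the knee along the chest's +y; the point is 19 mm from the links. Ahead of the hinge line it is 200 mm with the lid shut, 100 to 104 with the links straight (lid at its stop), 90 to 94 locked, near rim height. The raised lid leans over it from behind, 20 degrees off upright: a hand leaning 20 to 40 degrees back to the robot has room.
- stay_plate (a point): Middle of the stay's screw plate, on the chest's right (-y) wall inside, 140 mm ahead of the hinge line, 40 mm below the rim; the stay's lower pivot is here, up to 7 mm higher or lower. Links: 62 mm pivot to knee, 101 knee to lid. A weak spring draws the knee on past straight into the lock. To unlock, the knob goes up and forward on its 62 mm circle about the pivot: about 5 N, the lid rises 9 mm; past straight the knee folds on forward and the lid sinks.
- press_center (a point): Pink plastic dumpling press, folded shut and lying flat, half-round body of radius 46 mm with a straight hinge side, 30 mm thick, about 70 g; a 20 mm wide, 30 mm high, 56 mm long handle stands out from the middle of the round side. This point is in the middle of the whole outline (98 mm long), half-way up, 30 mm from the hinge side.
- press_grip (a point): Middle of the dumpling press's handle, half-way up, 40 mm from press_center along the handle; 20 mm wide across.
- jar: Bystander: empty open glass jar, radius 38, 108 mm high; origin at the centre of its foot.
- bowl: Bystander: stainless mixing bowl, radius 100, 85 mm high; origin at the centre of its foot.
- chopstick_a: Bystander: bamboo chopstick lying on the counter, 230 x 7 x 7 mm; origin under its middle.
- chopstick_b: Bystander: the other bamboo chopstick, alike, beside it.
Things that resemble listed ones, but are neither listed nor needed, are in the scene too. Of the things that look like the part that bears press_center, take the one that is nearest to the robot's base at the start.

How it is judged:
By the outcome, as a careful person would: the job done as asked, in the order asked, and still so for the second after the job is handed in, with the robot touching nothing.
It also fails if it takes over 72 s, if anything falls off the work surface, if the arm or the gripper's body presses on something with over 40 N, if the wrist force passes 120 N, or if a joint passes its speed limit or range.

## Working session

There is one attempt and no reset: what is moved stays moved. The work goes in short steps, Python scripts to look and compute and a tool call to move; the robot and the scene stay as the last step left them, time stands still between calls to the robot, and variables do not carry over. Pictures are saved under pics/ and viewed, and the job is handed in when it is done.

Besides the shell and the picture viewer there is one more tool, called after "Call:" as name([rows], argument=value, ...), one row to a line, values as JSON. play_rows: Moves the arm, as the interface text tells. Its arguments: {"type":"object","properties":{"rows":{"type":"array","items":{"type":"array"}},"newtons":{"type":"number"}},"required":["rows"]}

```bash
ls; mkdir -p pics; cat > h.py <<'E'
import numpy as np, cv2
from scipy.spatial.transform import Rotation as R
from workcell import get_obs, camera, job_done, spotter
def save(p,n): cv2.imwrite('pics/'+n+'.png',cv2.cvtColor(p['img'],cv2.COLOR_RGB2BGR))
def proj(p,X):
    o=np.array(p['orientation']);
    Rm=o if o.shape==(3,3) else R.from_euler('xyz',o,degrees=True).as_matrix()
    c=Rm.T@(np.array(X)-np.array(p['xyz'])); K=np.array(p['intrinsics']); return (K@(c/c[2]))[:2]
def ray(p,u,v):
    o=np.array(p['orientation']);
    Rm=o if o.shape==(3,3) else R.from_euler('xyz',o,degrees=True).as_matrix()
    K=np.array(p['intrinsics']); d=Rm@np.linalg.inv(K)@np.array([u,v,1.]); return np.array(p['xyz']),d
def atz(p,u,v,z):
    o,d=ray(p,u,v); return o+d*(z-o[2])/d[2]
def st():
    s=get_obs(); print({k:np.round(s[k],3).tolist() for k in ['time','q','ee_pos','tcp_rot','wrist_force','opening']}); return s
E
python3 - <<'E'
from h import *
st()
for n in ['top','side']:
    p=camera(n); save(p,n+'0'); print(n,p['intrinsics'],p['xyz'],p['orientation'])
    for t in ['chest_mat','chest','lid_handle','lid','knee_knob','press_center','press_grip','jar','bowl','chopstick_a','lid_hinge']:
        try: print(t,[(np.round(d['point'],3).tolist(),round(d['confidence'],2)) for d in spotter.spot_in(p,t)])
        except Exception as e: print(t,e)
E
```

```text
pics
{'time': 0.0, 'q': [-76.434, 5.012, 10.034, 95.1, 0.0, 89.999], 'ee_pos': [0.129, -0.534, 0.242], 'tcp_rot': [-180.0, 0.078, -76.433], 'wrist_force': [0.567, -0.392, 0.641], 'opening': 0.086}
top [[539.54237384   0.         328.68963506]
 [  0.         539.54237384 240.38641214]
 [  0.           0.           1.        ]] [ 0.30457141 -0.14220569  1.60695977] [-169.195408      0.5042906   -88.99393712]
chest_mat [([0.574, 0.015, 0.129], 0.72)]
chest [([0.574, 0.021, 0.129], 0.95)]
lid_handle [([0.58, 0.019, 0.13], 0.71)]
lid [([0.581, 0.023, 0.129], 0.91), ([0.58, 0.022, 0.13], 0.34)]
knee_knob []
press_center [([0.353, -0.647, 0.024], 0.95), ([0.828, -0.229, 0.026], 0.72), ([0.507, -0.56, 0.028], 0.6), ([0.483, -0.29, 0.03], 0.57)]
press_grip [([0.36, -0.647, 0.029], 0.86), ([0.508, -0.558, 0.027], 0.83), ([0.481, -0.291, 0.029], 0.79), ([0.829, -0.23, 0.027], 0.6)]
jar [([0.507, 0.296, 0.059], 0.76)]
bowl [([0.709, 0.392, 0.03], 0.65), ([0.481, -0.291, 0.028], 0.41)]
chopstick_a [([0.576, 0.024, 0.129], 0.71), ([0.683, -0.421, 0.004], 0.63), ([0.658, -0.402, 0.006], 0.52), ([0.
[... 377 characters left out ...]
0.006], 0.15)]
lid_handle [([0.582, 0.0, 0.126], 0.59)]
lid [([0.579, -0.004, 0.132], 0.78), ([0.656, -0.414, 0.006], 0.71)]
knee_knob [([0.653, -0.41, 0.006], 0.16)]
press_center [([0.358, -0.644, 0.024], 0.87), ([0.481, -0.296, 0.025], 0.78), ([0.511, -0.57, 0.027], 0.71), ([0.835, -0.242, 0.028], 0.59)]
press_grip [([0.361, -0.644, 0.032], 0.95), ([0.478, -0.295, 0.026], 0.64), ([0.674, -0.433, 0.008], 0.64), ([0.506, -0.57, 0.025], 0.63)]
jar [([0.512, 0.279, 0.084], 0.78)]
bowl [([0.698, 0.419, 0.049], 0.76), ([0.477, -0.296, 0.027], 0.48)]
chopstick_a [([0.656, -0.414, 0.006], 0.7), ([0.677, -0.429, 0.007], 0.7)]
lid_hinge [([0.578, -0.056, 0.132], 0.92), ([0.698, 0.417, 0.048], 0.55)]
```

View pics/top0.png

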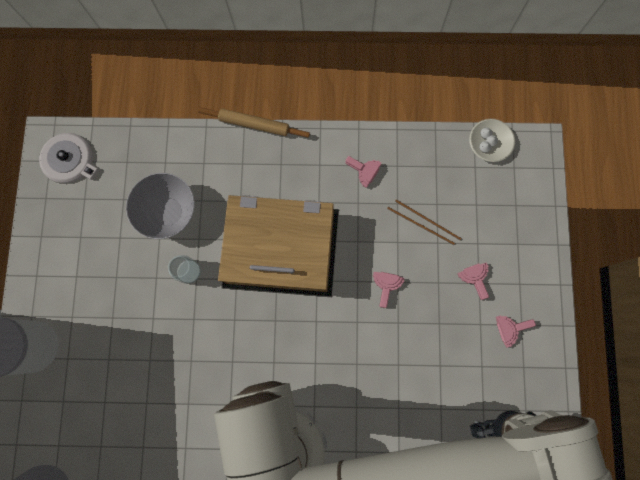

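View pics/side0.png

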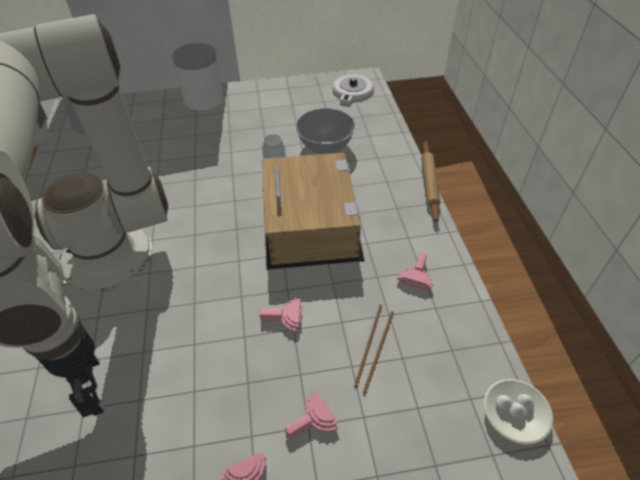

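The top view shows the chest at about (278,245), with its handle bar at (271,268). There are four pink presses. The nearest to the base is at about (387,287), with its handle pointing towards the robot. Next I'll measure the chest and press poses more precisely.

```bash
python3 - <<'E'
from h import *
p=camera('top')
for t in ['lid','press_center','lid_handle','press_grip']:
    for d in spotter.trace(p,t):
        m=d['pixels'].astype(np.uint8)
        c,_=cv2.findContours(m,cv2.RETR_EXTERNAL,cv2.CHAIN_APPROX_NONE); c=max(c,key=cv2.contourArea)
        r=cv2.minAreaRect(c); b=cv2.boxPoints(r)
        z={'lid':.130,'lid_handle':.165}.get(t,.030)
        print(t,round(d['confidence'],2),m.sum(),np.round(b,1).tolist(),[np.round(atz(p,u,v,z)[:2],4).tolist() for u,v in b])
cv2.imwrite('pics/c1.png',cv2.resize(cv2.cvtColor(p['img'],cv2.COLOR_RGB2BGR)[185:310,205:425],None,fx=3.6,fy=3.6,interpolation=cv2.INTER_CUBIC))
s=camera('side')
cv2.imwrite('pics/c2.png',cv2.resize(cv2.cvtColor(s['img'],cv2.COLOR_RGB2BGR)[145:335,250:440],None,fx=3.1,fy=3.1,interpolation=cv2.INTER_CUBIC))
E
```

```text
lid 0.8 9242 [[217.39999389648438, 280.79998779296875], [224.6999969482422, 194.10000610351562], [333.70001220703125, 203.10000610351562], [326.3999938964844, 289.8999938964844]] [[0.4681, 0.18], [0.7153, 0.1733], [0.6935, -0.1364], [0.4481, -0.1205]]
press_center 0.91 603 [[487.20001220703125, 326.29998779296875], [513.4000244140625, 301.3999938964844], [534.0, 323.1000061035156], [507.8999938964844, 348.0]] [[0.3606, -0.584], [0.4335, -0.6625], [0.372, -0.719], [0.3002, -0.6407]]
press_center 0.83 518 [[359.20001220703125, 292.20001220703125], [379.1000061035156, 263.1000061035156], [403.1000061035156, 279.3999938964844], [383.29998779296875, 308.5]] [[0.4527, -0.215], [0.5395, -0.2729], [0.4922, -0.3432], [0.4064, -0.285]]
press_center 0.78 594 [[457.0, 263.0], [487.0, 263.0], [487.0, 299.0], [457.0, 299.0]] [[0.5434, -0.5022], [0.5449, -0.5903], [0.4391, -0.5864], [0.4376, -0.4993]]
press_center 0.69 180 [[387.20001220703125, 209.5], [388.70001220703125, 206.6999969482422], [453.8999938964844, 241.39999389648438], [452.29998779296875, 244.1999969482422]] [[0.7025, -0.2972], [0.71
[... 673 characters left out ...]
8779296875, 301.5]] [[0.5097, -0.4997], [0.5693, -0.5622], [0.4902, -0.6349], [0.4316, -0.5726]]
press_grip 0.91 650 [[495.0, 316.0], [534.0, 316.0], [534.0, 347.0], [495.0, 347.0]] [[0.3904, -0.6076], [0.3923, -0.7199], [0.3044, -0.7152], [0.3024, -0.6041]]
press_grip 0.83 470 [[342.5, 182.8000030517578], [346.3999938964844, 156.60000610351562], [379.3999938964844, 161.5], [375.5, 187.6999969482422]] [[0.7839, -0.1618], [0.8675, -0.1726], [0.8533, -0.2737], [0.77, -0.262]]
press_grip 0.62 585 [[360.1000061035156, 292.5], [380.70001220703125, 262.8999938964844], [404.5, 279.3999938964844], [383.8999938964844, 309.0]] [[0.4518, -0.2176], [0.5401, -0.2777], [0.4923, -0.3473], [0.405, -0.2868]]
```

View pics/c1.png

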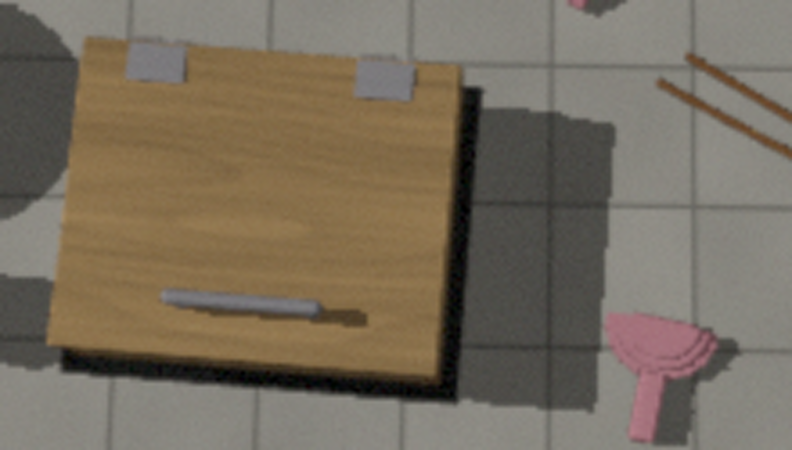

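View pics/c2.png

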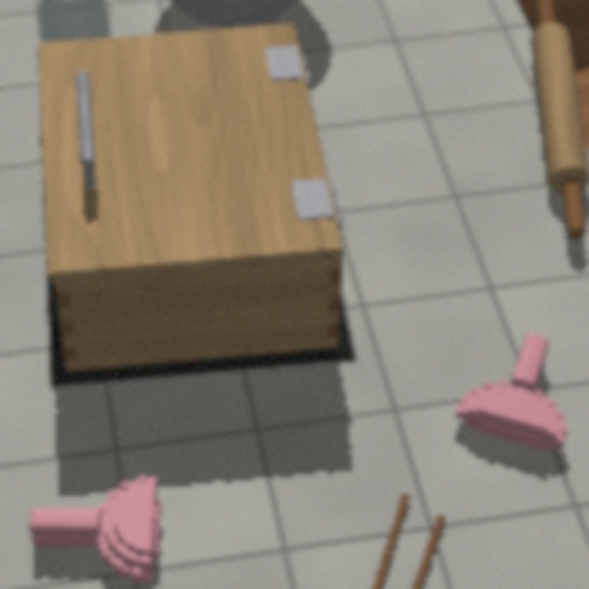

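```bash
python3 - <<'E'
from h import *
p=camera('top'); s=camera('side')
def c1(x,y,z): return atz(p,(x+.5)/3.6+205-.5,(y+.5)/3.6+185-.5,z)
def c2(x,y,z): return atz(s,(x+.5)/3.1+250-.5,(y+.5)/3.1+145-.5,z)
L=[c1(85,38,.13),c1(462,65,.13),c1(437,380,.13),c1(47,345,.13)]
L2=[c2(296,25,.13),c2(340,248,.13),c2(50,272,.13),c2(40,45,.13)]
for l in (L,L2):
    print(np.round(l,4).tolist(),[np.linalg.norm(l[i]-l[(i+1)%4]).round(4) for i in range(4)], np.mean(l,0)[:2])
    d=(l[0]+l[1]-l[2]-l[3])[:2]; e=(l[0]-l[1]+l[3]-l[2])[:2]; print(np.degrees(np.arctan2(d[1],d[0])),np.degrees(np.arctan2(-e[0],e[1])))
h=[c1(162,296,.165),c1(319,308,.165)]; print('h top',h,np.mean(h,0),np.linalg.norm(h[0]-h[1]))
h=[c2(82,72,.165),c2(89,160,.165)]; print('h side',h,np.mean(h,0),np.linalg.norm(h[0]-h[1]))
# press, z=.03 top
print('press', c1(608,314,.03),c1(715,334,.03),'handle end',c1(642,438,.03),'neck',c1(652,375,.03))
print('press side end', c2(33,520,.03),'neck',c2(100,522,.03),'flat',c2(155,478,.03),c2(150,575,.03))
E
```

```text
[[0.7122, 0.163, 0.13], [0.6947, -0.1345, 0.13], [0.4472, -0.1194, 0.13], [0.469, 0.1793, 0.13]] [np.float64(0.2979), np.float64(0.248), np.float64(0.2995), np.float64(0.2437)] [0.58077348 0.02210284]
-3.660896693501192 -3.763663476294132
[[0.7153, 0.1616, 0.13], [0.6926, -0.1315, 0.13], [0.4533, -0.116, 0.13], [0.471, 0.1763, 0.13]] [np.float64(0.294), np.float64(0.2399), np.float64(0.2929), np.float64(0.2447)] [0.58305793 0.02260841]
-3.57160997261602 -3.944125305693911
h top [array([0.5033788 , 0.08739163, 0.165     ]), array([ 0.49624703, -0.03065031,  0.165     ])] [0.49981291 0.02837066 0.165     ] 0.11825718161490445
h side [array([0.50432264, 0.08816705, 0.165     ]), array([ 0.4979438 , -0.02653382,  0.165     ])] [0.50113322 0.03081661 0.165     ] 0.11487810292942725
press [ 0.51312505 -0.25654249  0.03      ] [ 0.49814366 -0.34369526  0.03      ] handle end [ 0.41280966 -0.28415917  0.03      ] neck [ 0.46384156 -0.29233539  0.03      ]
press side end [ 0.41451955 -0.28643703  0.03      ] neck [ 0.46667398 -0.29739245  0.03      ] flat [ 0.51535227 -0.26334926  0.03      ] [ 0.49909964 -0.35172297  0.03      ]
```

```bash
cat >> h.py <<'E'
H=np.array([.705,.0148,.118]); YAW=-3.7
C=np.array([[np.cos(np.radians(YAW)),-np.sin(np.radians(YAW)),0],[np.sin(np.radians(YAW)),np.cos(np.radians(YAW)),0],[0,0,1]])
def ch(v): return H+C@np.array(v,float)      # chest axes rel. hinge -> world
def inch(w): return C.T@(np.array(w)-H)
def rows(pts, claw, vmax=.045, wmax=8., s=None):
    """pts: list of (pos, Rotation); print rows from the present pose"""
    s=s or get_obs(); p=np.array(s['ee_pos']); r=R.from_euler('xyz',s['tcp_rot'],degrees=True); out=[]
    for (tp,tr) in pts:
        tp=np.array(tp); w=(r.inv()*tr).as_rotvec(degrees=True)
        n=int(max(1,np.ceil(np.linalg.norm(tp-p)/vmax),np.ceil(np.linalg.norm(w)/wmax)))
        for i in range(n):
            out.append([claw,np.round(r.inv().apply((tp-p)/n)*100*1 if 0 else (r*R.from_rotvec(w*i/n,degrees=True)).inv().apply((tp-p)/n)*100,2).tolist(),np.round(w/n,1).tolist()])
        p,r=tp,tr
    print(len(out)); print(str(out).replace(' ','')); return out
def down(yaw,tilt=0):
    """tool down, x along yaw, then tilted about chest y by tilt deg (+: tool points toward robot)"""
    return R.from_rotvec(C[:,1]*np.radians(tilt))*R.from_euler('xyz',[180,0,yaw],degrees=True)
E
python3 - <<'E'
from h import *
st()
b=ch([-.205,0,.044]); print(b)
rows([([b[0],b[1],.225],down(YAW))],0)
E
```

```text
{'time': 1.6, 'q': [-76.432, 4.979, 10.079, 95.098, -0.0, 90.0], 'ee_pos': [0.129, -0.535, 0.242], 'tcp_rot': [180.0, -0.002, -76.433], 'wrist_force': [0.064, 0.226, -0.051], 'opening': 0.085}
[0.5004273  0.02802912 0.162     ]
15
[[0,[-3.07,-3.29,0.12],[0.0,-0.0,-4.8]],[0,[-2.78,-3.53,0.12],[0.0,-0.0,-4.8]],[0,[-2.47,-3.76,0.12],[0.0,-0.0,-4.8]],[0,[-2.14,-3.95,0.12],[0.0,-0.0,-4.8]],[0,[-1.8,-4.12,0.12],[0.0,-0.0,-4.8]],[0,[-1.45,-4.26,0.12],[0.0,-0.0,-4.8]],[0,[-1.08,-4.36,0.12],[0.0,-0.0,-4.8]],[0,[-0.71,-4.44,0.12],[0.0,-0.0,-4.8]],[0,[-0.33,-4.48,0.12],[0.0,-0.0,-4.8]],[0,[0.05,-4.49,0.12],[0.0,-0.0,-4.8]],[0,[0.43,-4.47,0.12],[0.0,-0.0,-4.8]],[0,[0.81,-4.42,0.12],[0.0,-0.0,-4.8]],[0,[1.18,-4.34,0.12],[0.0,-0.0,-4.8]],[0,[1.54,-4.22,0.12],[0.0,-0.0,-4.8]],[0,[1.89,-4.08,0.12],[0.0,-0.0,-4.8]]]
```

Call:
play_rows([
  [0,[-3.1,-3.3,0.1],[0,0,-4.8]],
  [0,[-2.8,-3.5,0.1],[0,0,-4.8]],
  [0,[-2.5,-3.8,0.1],[0,0,-4.8]],
  [0,[-2.1,-4.0,0.1],[0,0,-4.8]],
  [0,[-1.8,-4.1,0.1],[0,0,-4.8]],
  [0,[-1.5,-4.3,0.1],[0,0,-4.8]],
  [0,[-1.1,-4.4,0.1],[0,0,-4.8]],
  [0,[-0.7,-4.4,0.1],[0,0,-4.8]],
  [0,[-0.3,-4.5,0.1],[0,0,-4.8]],
  [0,[0,-4.5,0.1],[0,0,-4.8]],
  [0,[0.4,-4.5,0.1],[0,0,-4.8]],
  [0,[0.8,-4.4,0.1],[0,0,-4.8]],
], newtons=30)

```text
time: 2.8
ee_pos: [0.4286, -0.0662, 0.2296]
tcp_rot: [-180.0, -0.3, -17.1]
wrist_force: [0.4, -1.5, 0.8]
opening: 0.0853
```

```bash
python3 - <<'E'
from h import *
st()
b=ch([-.205,0,.044])
rows([([b[0],b[1],.225],down(YAW))],.4)
E
```

```text
{'time': 2.8, 'q': [-8.762, -11.406, -6.973, 94.122, -0.041, 98.368], 'ee_pos': [0.429, -0.066, 0.23], 'tcp_rot': [-179.996, -0.313, -17.129], 'wrist_force': [0.448, -1.504, 0.829], 'opening': 0.085}
3
[[0.4,[1.36,-3.71,0.16],[0.0,-0.1,-4.5]],[0.4,[1.65,-3.59,0.16],[0.0,-0.1,-4.5]],[0.4,[1.92,-3.45,0.16],[0.0,-0.1,-4.5]]]
```

Call:
play_rows([
  [0.4,[1.4,-3.7,0.2],[0,0,-4.5]],
  [0.4,[1.7,-3.6,0.2],[0,0,-4.5]],
  [0.4,[1.9,-3.5,0.2],[0,0,-4.5]],
  [0.4,[0,0,0],[0,0,0]],
])

```text
time: 3.2
ee_pos: [0.5046, 0.0379, 0.2233]
tcp_rot: [180.0, -0.4, -2.5]
wrist_force: [-0.5, -1.0, -0.8]
opening: 0.0512
```

```bash
python3 - <<'E'
from h import *
st()
p=camera('wrist'); save(p,'w1'); p=camera('side'); save(p,'s1')
b=ch([-.205,0,.044])
rows([([b[0],b[1],.157],down(YAW))],.4)
E
```

```text
{'time': 3.2, 'q': [4.348, -1.8, 1.036, 92.452, -0.089, 96.894], 'ee_pos': [0.505, 0.038, 0.223], 'tcp_rot': [179.957, -0.393, -2.546], 'wrist_force': [-0.489, -0.98, -0.825], 'opening': 0.051}
2
[[0.4,[-0.13,0.37,3.35],[0.0,-0.2,0.4]],[0.4,[-0.12,0.37,3.35],[0.0,-0.2,0.4]]]
```

View pics/w1.png

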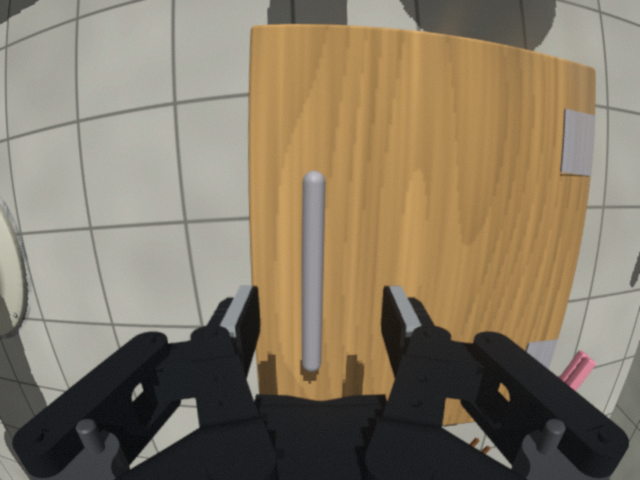

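View pics/s1.png

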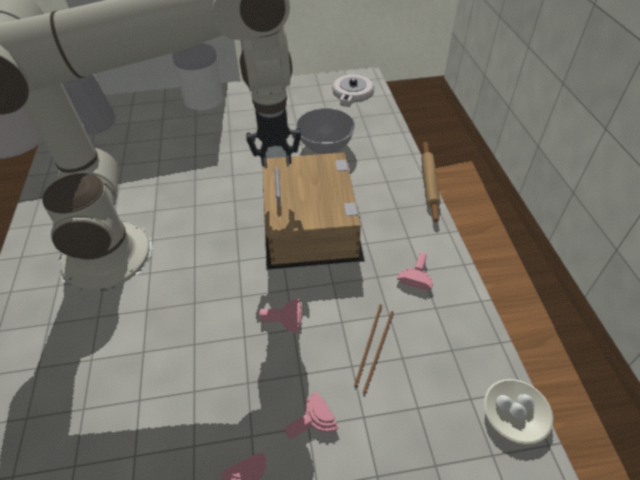

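The wrist view shows the bar at x≈312, running parallel to the pads, with the pad midline at about x≈320. The alignment is good, so I'm descending.

Call:
play_rows([
  [0.4,[-0.2,0.5,3.3],[0,-0.2,0.5]],
  [0.4,[-0.1,0.4,2.9],[0,-0.2,0.5]],
  [0.4,[0,0,0.2],[0,0,0]],
  [0.9,[0,0,0],[0,0,0]],
  [1,[0,0,0],[0,0,0]],
  [1,[0,0,0],[0,0,0]],
  [1,[0,0,0],[0,0,0]],
])

```text
time: 4.0
ee_pos: [0.4999, 0.0225, 0.1648]
tcp_rot: [179.9, -0.5, -4.3]
wrist_force: [-0.8, 1.1, -5.1]
opening: 0.0102
```

```bash
python3 - <<'E'
from h import *
st()
E
```

```text
{'time': 4.0, 'q': [2.641, -3.13, -6.716, 85.958, -0.111, 96.923], 'ee_pos': [0.5, 0.023, 0.165], 'tcp_rot': [179.944, -0.466, -4.282], 'wrist_force': [-0.798, 1.132, -5.144], 'opening': 0.01}
```

Call:
play_rows([
  [0.6,[0,0,0],[0,0,0]],
  [0.6,[0,0,0],[0,0,0]],
])

```text
time: 4.2
ee_pos: [0.5004, 0.0226, 0.1661]
tcp_rot: [180.0, -0.6, -4.3]
wrist_force: [0.1, -0.6, 0.6]
opening: 0.034
```

```bash
python3 - <<'E'
from h import *
st()
E
```

```text
{'time': 4.2, 'q': [2.65, -3.164, -6.597, 86.014, -0.115, 96.927], 'ee_pos': [0.5, 0.023, 0.166], 'tcp_rot': [179.952, -0.563, -4.278], 'wrist_force': [0.074, -0.618, 0.569], 'opening': 0.034}
```

Call:
play_rows([
  [0.6,[0,-0.4,0.6],[0,0.3,-0.3]],
  [0.6,[0,0,0.4],[0,0.2,0]],
  [0.6,[0,0,0.1],[0,0,0]],
])

```text
time: 4.5
ee_pos: [0.5012, 0.0271, 0.155]
tcp_rot: [180.0, -1.2, -3.9]
wrist_force: [0.1, 0.1, -0.5]
opening: 0.034
```

Call:
play_rows([
  [1,[0,0,0],[0,-0.6,0]],
  [1,[0,0,0],[0,0,0]],
  [1,[0,0,0],[0,0,0]],
  [1,[0,0,0],[0,0,0]],
])

```text
time: 4.9
ee_pos: [0.5001, 0.0273, 0.1547]
tcp_rot: [180.0, -0.4, -3.9]
wrist_force: [-0.6, 0.3, 1.2]
opening: 0.0105
```

```bash
python3 - <<'E'
from h import *
s=st()
# arc plan from present TCP: tool kept vertical, bar moves
p0=np.array(s['ee_pos']); 
a,b=.205,.044
def bar(t): return np.array([-a*np.cos(t)+b*np.sin(t),0,a*np.sin(t)+b*np.cos(t)])
for t in np.arange(0,1.41,.05):
    d=bar(t+.05)-bar(t); print(round(t,2),np.round(bar(t)*1000).tolist(),'dx,dz cm',np.round(d[[0,2]]*100,2).tolist())
E
```

```text
{'time': 4.9, 'q': [3.171, -2.979, -7.681, 84.936, -0.094, 97.086], 'ee_pos': [0.5, 0.027, 0.155], 'tcp_rot': [179.952, -0.371, -3.915], 'wrist_force': [-0.618, 0.322, 1.212], 'opening': 0.011}
0.0 [-205.0, 0.0, 44.0] dx,dz cm [0.25, 1.02]
0.05 [-203.0, 0.0, 54.0] dx,dz cm [0.3, 1.01]
0.1 [-200.0, 0.0, 64.0] dx,dz cm [0.35, 0.99]
0.15 [-196.0, 0.0, 74.0] dx,dz cm [0.4, 0.97]
0.2 [-192.0, 0.0, 84.0] dx,dz cm [0.44, 0.95]
0.25 [-188.0, 0.0, 93.0] dx,dz cm [0.49, 0.93]
0.3 [-183.0, 0.0, 103.0] dx,dz cm [0.54, 0.9]
0.35 [-177.0, 0.0, 112.0] dx,dz cm [0.58, 0.87]
0.4 [-172.0, 0.0, 120.0] dx,dz cm [0.62, 0.84]
0.45 [-165.0, 0.0, 129.0] dx,dz cm [0.66, 0.81]
0.5 [-159.0, 0.0, 137.0] dx,dz cm [0.7, 0.78]
0.55 [-152.0, 0.0, 145.0] dx,dz cm [0.74, 0.74]
0.6 [-144.0, 0.0, 152.0] dx,dz cm [0.78, 0.7]
0.65 [-137.0, 0.0, 159.0] dx,dz cm [0.81, 0.66]
0.7 [-128.0, 0.0, 166.0] dx,dz cm [0.84, 0.62]
0.75 [-120.0, 0.0, 172.0] dx,dz cm [0.87, 0.58]
0.8 [-111.0, 0.0, 178.0] dx,dz cm [0.9, 0.53]
0.85 [-102.0, 0.0, 183.0] dx,dz cm [0.93, 0.49]
0.9 [-93.0, 0.0, 188.0] dx,dz cm [0.95, 0.44]
0.95 [-83.0, 0.0, 192.0] dx,dz cm [0.97, 0.39]
1.0 [-74.0, 0.0, 196.0] dx,dz cm [0.99, 0.34]
1.05 [-64.0, 0.0, 200.0] dx,dz cm [1.01, 0.29]
1.1 [-54.0, 0.0, 203.0] dx,dz cm [1.02, 0.24]
1.15 [-44.0, 0.0, 205.0] dx,dz cm [1.03, 0.19]
1.2 [-33.0, 0.0, 207.0] dx,dz cm [1.04, 0.14]
1.25 [-23.0, 0.0, 208.0] dx,dz cm [1.04, 0.09]
1.3 [-12.0, 0.0, 209.0] dx,dz cm [1.05, 0.04]
1.35 [-2.0, 0.0, 210.0] dx,dz cm [1.05, -0.02]
1.4 [9.0, 0.0, 209.0] dx,dz cm [1.05, -0.07]
```

Call:
play_rows([
  [1,[0.2,0,-1.0],[0,0,0]],
  [1,[0.3,0,-1.0],[0,0,0]],
  [1,[0.35,0,-1.0],[0,0,0]],
  [1,[0.4,0,-1.0],[0,0,0]],
])

```text
time: 5.3
ee_pos: [0.5122, 0.0265, 0.1941]
tcp_rot: [179.9, -0.1, -3.9]
wrist_force: [0.5, 0.6, -7.5]
opening: 0.011
```

```bash
cat >> h.py <<'E'
def lidang(s,off):
    # off: TCP minus bar, chest axes (x,z)
    q=inch(s['ee_pos']); x,z=q[0]-off[0],q[2]-off[1]
    t=np.arctan2(z,-x)-np.arctan2(.044,.205); print('bar',np.round([x,z],4),'R',round(np.hypot(x,z),4),'lid',round(t,3),'F chest',np.round(C.T@np.array(s['wrist_force']),1)); return t
E
python3 - <<'E'
from h import *
s=st(); lidang(s,(0,-.0073))
E
```

```text
{'time': 5.3, 'q': [2.997, -0.915, -1.327, 89.516, -0.069, 96.904], 'ee_pos': [0.512, 0.026, 0.194], 'tcp_rot': [179.94, -0.079, -3.907], 'wrist_force': [0.468, 0.61, -7.491], 'opening': 0.011}
bar [-0.1932  0.0834] R 0.2104 lid 0.196 F chest [ 0.4  0.6 -7.5]
```

Call:
play_rows([
  [1,[0.4,0,-0.8],[0,0,0]],
  [1,[0.4,0,-0.8],[0,0,0]],
  [1,[0.45,0,-0.75],[0,0,0]],
  [1,[0.5,0,-0.75],[0,0,0]],
  [1,[0.5,0,-0.7],[0,0,0]],
  [1,[0.5,0,-0.7],[0,0,0]],
  [1,[0.55,0,-0.65],[0,0,0]],
])

```text
time: 6.0
ee_pos: [0.5457, 0.0244, 0.2499]
tcp_rot: [180.0, 0.2, -3.9]
wrist_force: [-3.9, 1.2, -4.9]
opening: 0.0109
```

```bash
python3 - <<'E'
from h import *
s=st(); lidang(s,(0,-.0073))
E
```

```text
{'time': 6.0, 'q': [2.565, 4.888, 10.831, 96.187, -0.02, 96.462], 'ee_pos': [0.546, 0.024, 0.25], 'tcp_rot': [179.953, 0.24, -3.897], 'wrist_force': [-3.869, 1.21, -4.899], 'opening': 0.011}
bar [-0.1595  0.1392] R 0.2117 lid 0.506 F chest [-3.9  1.  -4.9]
```

Call:
play_rows([
  [1,[0.6,0,-0.55],[0,0,0]],
  [1,[0.6,0,-0.55],[0,0,0]],
  [1,[0.65,0,-0.5],[0,0,0]],
  [1,[0.65,0,-0.5],[0,0,0]],
  [1,[0.7,0,-0.45],[0,0,0]],
  [1,[0.7,0,-0.4],[0,0,0]],
  [1,[0.75,0,-0.4],[0,0,0]],
])

```text
time: 6.7
ee_pos: [0.5904, 0.0215, 0.2906]
tcp_rot: [-180.0, 0.6, -3.9]
wrist_force: [-5.0, 0.9, -2.4]
opening: 0.0106
```

```bash
python3 - <<'E'
from h import *
s=st(); lidang(s,(0,-.0073))
E
```

```text
{'time': 6.7, 'q': [2.055, 12.923, 24.496, 102.151, 0.063, 95.916], 'ee_pos': [0.59, 0.021, 0.291], 'tcp_rot': [-179.996, 0.581, -3.861], 'wrist_force': [-4.971, 0.859, -2.357], 'opening': 0.011}
bar [-0.1148  0.1799] R 0.2135 lid 0.791 F chest [-5.   0.5 -2.4]
```

Call:
play_rows([
  [1,[0.75,0,-0.35],[0,0,0]],
  [1,[0.75,0,-0.35],[0,0,0]],
  [1,[0.8,0,-0.3],[0,0,0]],
  [1,[0.8,0,-0.3],[0,0,0]],
  [1,[0.8,0,-0.25],[0,0,0]],
  [1,[0.8,0,-0.2],[0,0,0]],
])

```text
time: 7.3
ee_pos: [0.6371, 0.0185, 0.3149]
tcp_rot: [-179.9, 0.6, -3.8]
wrist_force: [-4.6, 0.6, -1.9]
opening: 0.0103
```

```bash
python3 - <<'E'
from h import *
s=st(); lidang(s,(0,-.0073))
E
```

```text
{'time': 7.3, 'q': [1.617, 21.582, 38.146, 107.135, 0.116, 95.451], 'ee_pos': [0.637, 0.019, 0.315], 'tcp_rot': [-179.939, 0.579, -3.834], 'wrist_force': [-4.579, 0.565, -1.855], 'opening': 0.01}
bar [-0.068   0.2042] R 0.2152 lid 1.038 F chest [-4.6  0.3 -1.9]
```

Call:
play_rows([
  [1,[0.7,0,-0.1],[0,0,0]],
  [1,[0.7,0,-0.1],[0,0,0]],
])

```text
time: 7.5
ee_pos: [0.6512, 0.0176, 0.3196]
tcp_rot: [-179.9, 0.5, -3.8]
wrist_force: [-3.3, 1.5, -1.4]
opening: 0.0103
```

Call:
play_rows([
  [1,[0.5,0,-0.05],[0,0,0]],
])

```text
time: 7.6
ee_pos: [0.6564, 0.0173, 0.3211]
tcp_rot: [-179.9, 0.5, -3.8]
wrist_force: [-2.8, 1.0, -3.0]
opening: 0.0107
```

```bash
python3 - <<'E'
from h import *
s=st(); lidang(s,(0,-.0073)); p=camera('side'); save(p,'s2'); s=st()
E
```

```text
{'time': 7.6, 'q': [1.453, 25.314, 43.901, 109.027, 0.135, 95.282], 'ee_pos': [0.656, 0.017, 0.321], 'tcp_rot': [-179.906, 0.451, -3.83], 'wrist_force': [-2.843, 1.034, -2.998], 'opening': 0.011}
bar [-0.0486  0.2104] R 0.2159 lid 1.132 F chest [-2.9  0.8 -3. ]
{'time': 7.65, 'q': [1.45, 25.363, 43.977, 109.012, 0.135, 95.279], 'ee_pos': [0.657, 0.017, 0.321], 'tcp_rot': [-179.902, 0.408, -3.83], 'wrist_force': [-3.176, -0.039, 4.625], 'opening': 0.011}
```

View pics/s2.png

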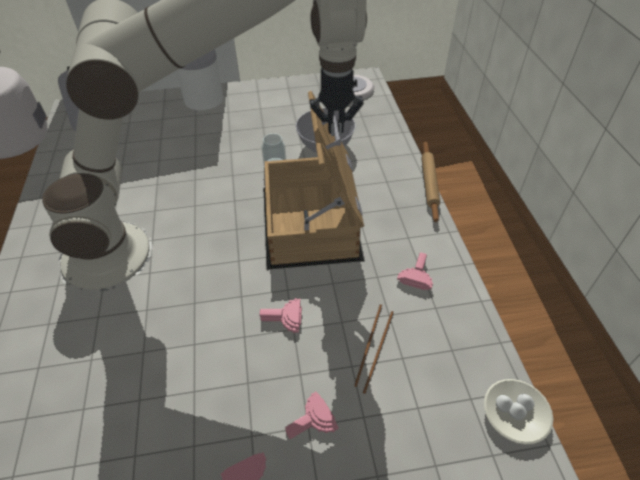

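The lid is up, with the gripper on the bar at about (338,115) and the stay visible at (325,213). Now I'm going slowly to feel for the stop.

Call:
play_rows([
  [1,[0.4,0,-0.05],[0,0,0]],
  [1,[0.4,0,-0.05],[0,0,0]],
])

```text
time: 7.85
ee_pos: [0.6651, 0.0167, 0.3231]
tcp_rot: [-179.9, 0.4, -3.8]
wrist_force: [-4.1, 0.9, 0.5]
opening: 0.0106
```

Call:
play_rows([
  [1,[0.3,0,0],[0,0,0]],
])

```text
time: 7.95
ee_pos: [0.6682, 0.0165, 0.3238]
tcp_rot: [-179.9, 0.3, -3.8]
wrist_force: [-3.4, 1.4, 3.5]
opening: 0.0106
```

Call:
play_rows([
  [1,[0.3,0,0],[0,0,0]],
])

```text
time: 8.05
ee_pos: [0.6714, 0.0164, 0.3243]
tcp_rot: [-179.9, 0.3, -3.8]
wrist_force: [-4.4, 0.3, 2.9]
opening: 0.0105
```

Call:
play_rows([
  [1,[0.3,0,0],[0,0,0]],
])

```text
time: 8.15
ee_pos: [0.6746, 0.0161, 0.3246]
tcp_rot: [-179.9, 0.2, -3.8]
wrist_force: [-3.3, 0.1, 3.6]
opening: 0.0106
```

Call:
play_rows([
  [1,[0.3,0,0],[0,0,0]],
])

```text
time: 8.25
ee_pos: [0.6778, 0.0159, 0.325]
tcp_rot: [-179.9, 0.2, -3.8]
wrist_force: [-3.6, 1.6, 6.8]
opening: 0.0104
```

Call:
play_rows([
  [1,[0.3,0,0],[0,0,0]],
])

```text
time: 8.35
ee_pos: [0.6811, 0.0157, 0.3252]
tcp_rot: [-179.9, 0.2, -3.8]
wrist_force: [-2.4, 1.9, 4.9]
opening: 0.0104
```

Call:
play_rows([
  [1,[0.3,0,0],[0,0,0]],
])

```text
time: 8.45
ee_pos: [0.6844, 0.0155, 0.3256]
tcp_rot: [-179.9, 0.1, -3.8]
wrist_force: [-3.1, 0.9, 5.1]
opening: 0.011
```

Call:
play_rows([
  [1,[0.2,0,-0.05],[0,0,0]],
])

```text
time: 8.55
ee_pos: [0.6868, 0.0153, 0.326]
tcp_rot: [-179.9, 0.1, -3.8]
wrist_force: [-1.9, 0.9, -0.8]
opening: 0.0105
```

Call:
play_rows([
  [1,[0.2,0,-0.03],[0,0,0]],
])

```text
time: 8.65
ee_pos: [0.6891, 0.0152, 0.3262]
tcp_rot: [-179.9, 0.1, -3.8]
wrist_force: [-1.2, 0.5, 2.5]
opening: 0.0107
```

Call:
play_rows([
  [1,[0.2,0,0],[0,0,0]],
])

```text
time: 8.75
ee_pos: [0.6912, 0.0151, 0.3263]
tcp_rot: [-179.9, 0.1, -3.8]
wrist_force: [-9.0, 0.8, 12.0]
opening: 0.0103
```

```bash
python3 - <<'E'
from h import *
s=st(); lidang(s,(0,-.0073)); p=camera('side'); save(p,'s3')
cv2.imwrite('pics/s3c.png',cv2.resize(cv2.cvtColor(p['img'],cv2.COLOR_RGB2BGR)[80:280,240:400],None,fx=3,fy=3,interpolation=cv2.INTER_CUBIC))
E
```

```text
{'time': 8.75, 'q': [1.193, 32.548, 54.877, 112.437, 0.138, 95.014], 'ee_pos': [0.691, 0.015, 0.326], 'tcp_rot': [-179.872, 0.12, -3.821], 'wrist_force': [-8.994, 0.799, 11.964], 'opening': 0.01}
bar [-0.0137  0.2156] R 0.2161 lid 1.296 F chest [-9.   0.2 12. ]
```

View pics/s3c.png

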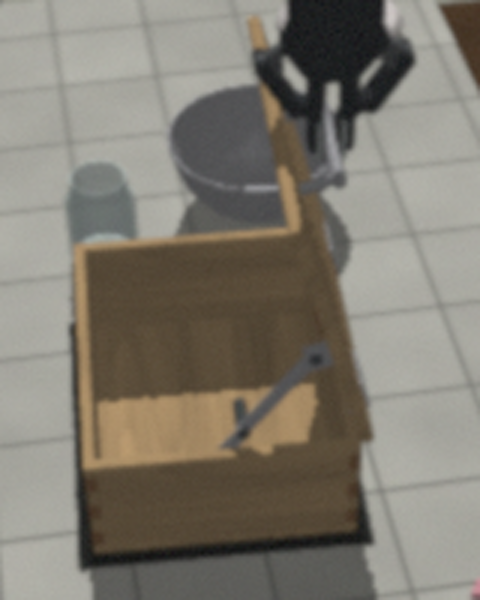

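Call:
play_rows([
  [1,[0,0,0],[0,0,0]],
])

```text
time: 8.9
ee_pos: [0.691, 0.0151, 0.3265]
tcp_rot: [-179.9, 0.2, -3.8]
wrist_force: [-3.9, 1.2, 1.1]
opening: 0.0105
```

Call:
play_rows([
  [1,[0.15,0,-0.05],[0,0,0]],
])

```text
time: 9.0
ee_pos: [0.6916, 0.015, 0.3265]
tcp_rot: [-179.9, 0.3, -3.8]
wrist_force: [-11.0, 1.5, -1.5]
opening: 0.0106
```

Call:
play_rows([
  [0.75,[0,0,0],[0,0,0]],
  [0.75,[0,0,0],[0,0,0]],
  [0.75,[0,0,0],[0,0,0]],
])

```text
time: 9.3
ee_pos: [0.6923, 0.0147, 0.3255]
tcp_rot: [-179.9, 0.4, -3.8]
wrist_force: [-2.1, -0.3, 1.9]
opening: 0.0215
```

```bash
python3 - <<'E'
from h import *
s=st(); lidang(s,(0,-.0073)); p=camera('side'); save(p,'s4')
cv2.imwrite('pics/s4c.png',cv2.resize(cv2.cvtColor(p['img'],cv2.COLOR_RGB2BGR)[80:280,240:400],None,fx=3,fy=3,interpolation=cv2.INTER_CUBIC))
E
```

```text
{'time': 9.3, 'q': [1.169, 33.154, 55.679, 112.893, 0.124, 95.003], 'ee_pos': [0.692, 0.015, 0.326], 'tcp_rot': [-179.908, 0.378, -3.834], 'wrist_force': [-2.136, -0.283, 1.86], 'opening': 0.022}
bar [-0.0127  0.2148] R 0.2152 lid 1.3 F chest [-2.1 -0.4  1.9]
```

View pics/s4c.png

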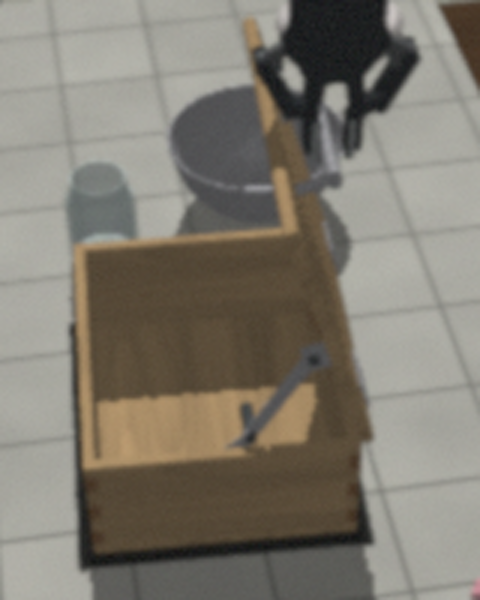

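Call:
play_rows([
  [0.75,[-0.3,0,0],[0,0,0]],
  [0.75,[-0.3,0,0],[0,0,0]],
  [0.75,[-0.2,0,0],[0,0,0]],
])

```text
time: 9.65
ee_pos: [0.6846, 0.0151, 0.3248]
tcp_rot: [-179.9, 0.3, -3.8]
wrist_force: [-0.6, 0.0, -0.2]
opening: 0.0213
```

```bash
python3 - <<'E'
from h import *
s=st(); p=camera('side'); save(p,'s5')
cv2.imwrite('pics/s5c.png',cv2.resize(cv2.cvtColor(p['img'],cv2.COLOR_RGB2BGR)[80:280,240:400],None,fx=3,fy=3,interpolation=cv2.INTER_CUBIC))
E
```

```text
{'time': 9.65, 'q': [1.219, 31.228, 52.74, 111.852, 0.107, 95.065], 'ee_pos': [0.685, 0.015, 0.325], 'tcp_rot': [-179.924, 0.348, -3.847], 'wrist_force': [-0.609, 0.033, -0.202], 'opening': 0.021}
```

View pics/s5c.png

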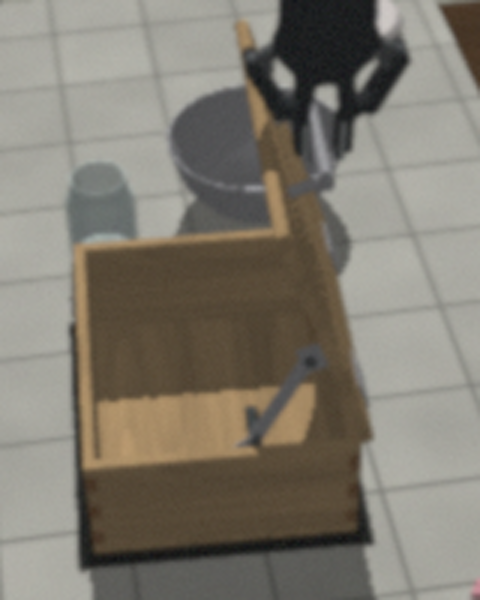

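Call:
play_rows([
  [0.75,[0,0,-2],[0,0,0]],
  [0.75,[0,0,-3],[0,0,0]],
  [0.75,[0,0,-3],[0,0,0]],
])

```text
time: 10.0
ee_pos: [0.6725, 0.0147, 0.3849]
tcp_rot: [-179.9, 0.2, -3.9]
wrist_force: [-0.8, 0.1, 0.5]
opening: 0.0213
```

```bash
python3 - <<'E'
from h import *
s=st(); p=camera('side'); save(p,'s6')
cv2.imwrite('pics/s6c.png',cv2.resize(cv2.cvtColor(p['img'],cv2.COLOR_RGB2BGR)[80:280,240:400],None,fx=3,fy=3,interpolation=cv2.INTER_CUBIC))
for t in ['knee_knob','stay_plate','lid_handle']:
    print(t,[(np.round(inch(d['point']),3).tolist(),round(d['confidence'],2)) for d in spotter.spot_in(p,t)])
# stage: above press
f=np.array([.5065,-.3035]); u=np.array([-.981,.19]); g=f+.07*u; yaw=np.degrees(np.arctan2(.981,.19))
print(g,yaw)
rows([([.63,-.03,.44],down(YAW)),([g[0],g[1],.20],down(yaw-180))],.3,s=None)
E
```

```text
{'time': 10.0, 'q': [1.21, 37.92, 70.773, 123.089, 0.094, 95.06], 'ee_pos': [0.673, 0.015, 0.385], 'tcp_rot': [-179.928, 0.244, -3.85], 'wrist_force': [-0.795, 0.091, 0.539], 'opening': 0.021}
knee_knob [([-0.081, -0.13, 0.033], 0.54)]
stay_plate [([-0.1, -0.006, -0.054], 0.63)]
lid_handle [([-0.037, -0.055, 0.176], 0.98)]
[ 0.43783 -0.2902 ] 79.03867346268945
15
[[0.3,[-1.94,2.36,-2.56],[-0.1,-0.1,-0.1]],[0.3,[-1.94,2.36,-2.55],[-0.1,-0.1,-0.1]],[0.3,[-1.35,2.09,1.85],[-0.0,-0.0,7.5]],[0.3,[-1.06,2.25,1.85],[-0.0,-0.0,7.5]],[0.3,[-0.76,2.37,1.85],[-0.0,-0.0,7.5]],[0.3,[-0.45,2.45,1.85],[-0.0,-0.0,7.5]],[0.3,[-0.12,2.49,1.85],[-0.0,-0.0,7.5]],[0.3,[0.2,2.48,1.85],[-0.0,-0.0,7.5]],[0.3,[0.52,2.43,1.85],[-0.0,-0.0,7.5]],[0.3,[0.84,2.34,1.85],[-0.0,-0.0,7.5]],[0.3,[1.13,2.21,1.85],[-0.0,-0.0,7.5]],[0.3,[1.41,2.05,1.85],[-0.0,-0.0,7.5]],[0.3,[1.67,1.85,1.85],[-0.0,-0.0,7.5]],[0.3,[1.89,1.61,1.85],[-0.0,-0.0,7.5]],[0.3,[2.09,1.35,1.85],[-0.0,-0.0,7.5]]]
```

View pics/s6c.png

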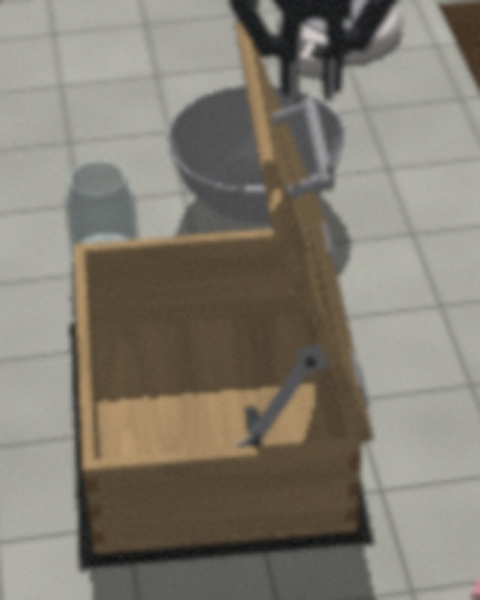

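Call:
play_rows([
  [0.75,[-1.5,0,-1.5],[0,0,0]],
  [0.75,[-2,0,-2],[0,0,0]],
  [0.75,[-3,1,-1],[0,0,0]],
  [0.75,[-3,2,0],[0,0,3]],
])

```text
time: 10.6
ee_pos: [0.5737, -0.0077, 0.4341]
tcp_rot: [-179.8, -0.3, -6.7]
wrist_force: [1.7, -1.0, 0.9]
opening: 0.0215
```

```bash
python3 - <<'E'
from h import *
s=st()
f=np.array([.5065,-.3035]); u=np.array([-.981,.19]); g=f+.07*u; yaw=np.degrees(np.arctan2(.981,.19))
rows([([g[0],g[1],.16],down(yaw-180))],.3,s=None)
E
```

```text
{'time': 10.6, 'q': [-0.824, 20.209, 51.21, 120.655, 0.122, 95.921], 'ee_pos': [0.574, -0.008, 0.434], 'tcp_rot': [-179.843, -0.332, -6.745], 'wrist_force': [1.678, -1.031, 0.894], 'opening': 0.022}
12
[[0.3,[-0.86,2.48,2.27],[-0.0,-0.0,7.9]],[0.3,[-0.51,2.57,2.27],[-0.0,-0.0,7.9]],[0.3,[-0.16,2.62,2.28],[-0.0,-0.0,7.9]],[0.3,[0.2,2.61,2.28],[-0.0,-0.0,7.9]],[0.3,[0.56,2.56,2.28],[-0.0,-0.0,7.9]],[0.3,[0.9,2.46,2.28],[-0.0,-0.0,7.9]],[0.3,[1.23,2.31,2.28],[-0.0,-0.0,7.9]],[0.3,[1.53,2.12,2.28],[-0.0,-0.0,7.9]],[0.3,[1.81,1.89,2.28],[-0.0,-0.0,7.9]],[0.3,[2.05,1.62,2.28],[-0.0,-0.0,7.9]],[0.3,[2.25,1.33,2.28],[-0.0,-0.0,7.9]],[0.3,[2.41,1.0,2.28],[-0.0,-0.0,7.9]]]
```

```bash
python3 - <<'E'
from h import *
s=st()
f=np.array([.5065,-.3035]); u=np.array([-.981,.19]); g=f+.07*u
rows([([g[0],g[1],.16],down(79))],.3,s=None)
E
```

```text
{'time': 10.6, 'q': [-0.824, 20.209, 51.21, 120.655, 0.122, 95.921], 'ee_pos': [0.574, -0.008, 0.434], 'tcp_rot': [-179.843, -0.332, -6.745], 'wrist_force': [1.678, -1.031, 0.894], 'opening': 0.022}
11
[[0.3,[-0.94,2.7,2.48],[0.0,-0.0,-7.8]],[0.3,[-1.3,2.55,2.48],[0.0,-0.0,-7.8]],[0.3,[-1.63,2.35,2.48],[0.0,-0.0,-7.8]],[0.3,[-1.93,2.11,2.48],[0.0,-0.0,-7.8]],[0.3,[-2.2,1.83,2.48],[0.0,-0.0,-7.8]],[0.3,[-2.42,1.51,2.48],[0.0,-0.0,-7.8]],[0.3,[-2.61,1.17,2.48],[0.0,-0.0,-7.8]],[0.3,[-2.74,0.81,2.49],[0.0,-0.0,-7.8]],[0.3,[-2.82,0.43,2.49],[0.0,-0.0,-7.8]],[0.3,[-2.85,0.04,2.49],[0.0,-0.0,-7.8]],[0.3,[-2.83,-0.34,2.49],[0.0,-0.0,-7.8]]]
```

Call:
play_rows([
  [0.3,[-0.9,2.7,2.5],[0,0,-7.8]],
  [0.3,[-1.3,2.6,2.5],[0,0,-7.8]],
  [0.3,[-1.6,2.4,2.5],[0,0,-7.8]],
  [0.3,[-1.9,2.1,2.5],[0,0,-7.8]],
  [0.3,[-2.2,1.8,2.5],[0,0,-7.8]],
  [0.3,[-2.4,1.5,2.5],[0,0,-7.8]],
  [0.3,[-2.6,1.2,2.5],[0,0,-7.8]],
  [0.3,[-2.7,0.8,2.5],[0,0,-7.8]],
  [0.3,[-2.8,0.4,2.5],[0,0,-7.8]],
  [0.3,[-2.9,0,2.5],[0,0,-7.8]],
  [0.3,[-2.8,-0.3,2.5],[0,0,-7.8]],
])

```text
time: 11.7
ee_pos: [0.4319, -0.2981, 0.1662]
tcp_rot: [177.4, 0.2, 82.4]
wrist_force: [0.5, -0.1, -0.8]
opening: 0.0596
```

```bash
python3 - <<'E'
from h import *
s=st()
p=camera('wrist'); save(p,'w2'); p=camera('side'); save(p,'s7')
f=np.array([.5065,-.3035]); u=np.array([-.981,.19]); g=f+.07*u
print(g)
rows([([g[0],g[1],.11],down(79))],.3,s=None)
E
```

```text
{'time': 11.7, 'q': [-35.168, -1.75, -5.272, 84.072, 1.072, -27.592], 'ee_pos': [0.432, -0.298, 0.166], 'tcp_rot': [177.372, 0.165, 82.442], 'wrist_force': [0.483, -0.087, -0.792], 'opening': 0.06}
[ 0.43783 -0.2902 ]
2
[[0.3,[0.47,0.21,2.68],[1.2,-0.0,1.6]],[0.3,[0.47,0.25,2.67],[1.2,-0.0,1.6]]]
```

View pics/w2.png

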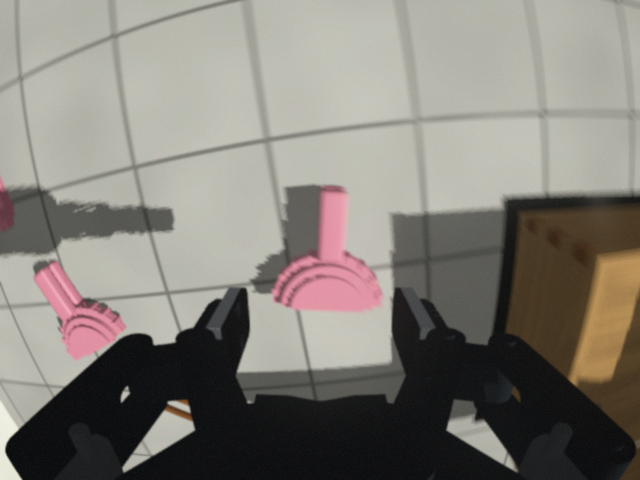

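View pics/s7.png

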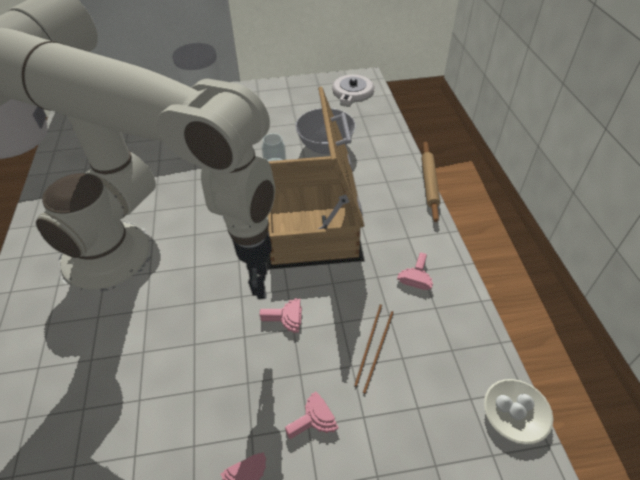

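```bash
cat >> h.py <<'E'
def fatz(p,u,v,z):
    K=np.array(p['intrinsics']); a=np.array([(u-K[0,2])/K[0,0],(v-K[1,2])/K[1,1]]); r=np.linalg.norm(a)
    d=np.r_[a/r*np.sin(r),np.cos(r)]; o=np.array(p['orientation'])
    d=(o if o.shape==(3,3) else R.from_euler('xyz',o,degrees=True).as_matrix())@d
    c=np.array(p['xyz']); return c+d*(z-c[2])/d[2]
def fproj(p,X):
    o=np.array(p['orientation']); Rm=o if o.shape==(3,3) else R.from_euler('xyz',o,degrees=True).as_matrix()
    c=Rm.T@(np.array(X)-np.array(p['xyz'])); r=np.arctan2(np.hypot(c[0],c[1]),c[2]); K=np.array(p['intrinsics'])
    a=c[:2]/np.hypot(c[0],c[1])*r; return np.array([K[0,0]*a[0]+K[0,2],K[1,1]*a[1]+K[1,2]])
E
python3 - <<'E'
from h import *
p=camera('wrist'); 
for u,v in [(334,187),(333,248),(325,309),(276,306),(381,306)]: print(np.round(fatz(p,u,v,.03),4))
E
```

```text
[ 0.4035 -0.2855  0.03  ]
[ 0.4491 -0.292   0.03  ]
[ 0.4996 -0.3046  0.03  ]
[ 0.4919 -0.3431  0.03  ]
[ 0.5034 -0.2597  0.03  ]
```

Call:
play_rows([
  [0.4,[0.6,0.1,3.0],[1.2,0,1.7]],
  [0.4,[0.5,0.1,3.0],[1.2,0,1.7]],
  [0.4,[0,0,3.0],[0,0,0]],
  [0.4,[0,0,2.0],[0,0,0]],
])

```text
time: 12.25
ee_pos: [0.441, -0.2865, 0.0633]
tcp_rot: [179.0, 0.3, 77.8]
wrist_force: [-0.1, 0.8, 0.4]
opening: 0.0512
```

```bash
python3 - <<'E'
from h import *
s=st()
rows([([.432,-.2895,.018],down(79))],.4,s=None)
E
```

```text
{'time': 12.25, 'q': [-33.034, 1.092, -13.81, 74.099, 0.048, -20.869], 'ee_pos': [0.441, -0.287, 0.063], 'tcp_rot': [179.049, 0.312, 77.833], 'wrist_force': [-0.081, 0.764, 0.392], 'opening': 0.051}
2
[[0.4,[-0.23,-0.45,2.26],[0.5,0.2,-0.6]],[0.4,[-0.23,-0.43,2.26],[0.5,0.2,-0.6]]]
```

Call:
play_rows([
  [0.4,[-0.2,-0.4,2.0],[0.5,0,-0.6]],
  [0.4,[-0.2,-0.4,1.7],[0.4,0,-0.6]],
  [0.4,[0,0,0.2],[0,0,0]],
])

```text
time: 12.55
ee_pos: [0.4338, -0.2865, 0.0251]
tcp_rot: [179.8, 0.4, 78.9]
wrist_force: [0.2, 0.1, 0.1]
opening: 0.0513
```

```bash
python3 - <<'E'
from h import *
s=st()
rows([([.432,-.2895,.018],down(79))],.4,s=None)
E
```

```text
{'time': 12.55, 'q': [-33.308, 2.088, -17.097, 70.446, -0.259, -22.206], 'ee_pos': [0.434, -0.287, 0.025], 'tcp_rot': [179.756, 0.379, 78.896], 'wrist_force': [0.219, 0.07, 0.133], 'opening': 0.051}
1
[[0.4,[-0.32,-0.12,0.72],[0.2,0.4,-0.1]]]
```

Call:
play_rows([
  [0.4,[-0.2,-0.1,0.6],[0,0,0]],
  [0.6,[0,0,0.1],[0,0,0]],
  [1,[0,0,0],[0,0,0]],
  [1,[0,0,0],[0,0,0]],
  [1,[0,0,0],[0,0,0]],
  [1,[0,0,0],[0,0,0]],
], newtons=30)

```text
time: 13.15
ee_pos: [0.4347, -0.2892, 0.0224]
tcp_rot: [179.4, 0.5, 78.8]
wrist_force: [0.5, 0.4, 0.1]
opening: 0.0196
```

Call:
play_rows([
  [1,[0,0,-2],[0,0,0]],
  [1,[0,0,-4],[0,0,0]],
  [1,[0,0,-4],[0,0,0]],
  [1,[0,0,-4],[0,0,0]],
])

```text
time: 13.55
ee_pos: [0.4305, -0.2859, 0.1603]
tcp_rot: [-180.0, 0.3, 78.7]
wrist_force: [0.4, -0.1, -0.1]
opening: 0.0194
```

```bash
python3 - <<'E'
from h import *
s=st(); p=camera('wrist'); save(p,'w3')
cc=ch([-.12,0,0]); print('chest ctr',cc)
# handle toward front; grip point at chest -0.045,+0.035 from centre
g=ch([-.12-.05,.035,0]); print(g)
R1=down(90+YAW)
rows([([g[0]-.03,-.06,.27],R1)],1)
E
```

```text
{'time': 13.55, 'q': [-33.459, -0.541, -4.683, 85.761, -0.245, -22.205], 'ee_pos': [0.431, -0.286, 0.16], 'tcp_rot': [-179.997, 0.263, 78.746], 'wrist_force': [0.362, -0.128, -0.083], 'opening': 0.019}
chest ctr [0.58525013 0.02254388 0.118     ]
[0.53761298 0.06069754 0.118     ]
6
[[1,[3.94,0.51,-1.73],[0.1,0.1,-1.3]],[1,[3.93,0.59,-1.73],[0.1,0.1,-1.3]],[1,[3.92,0.67,-1.72],[0.1,0.1,-1.3]],[1,[3.91,0.76,-1.72],[0.1,0.1,-1.3]],[1,[3.89,0.84,-1.71],[0.1,0.1,-1.3]],[1,[3.88,0.93,-1.71],[0.1,0.1,-1.3]]]
```

View pics/w3.png

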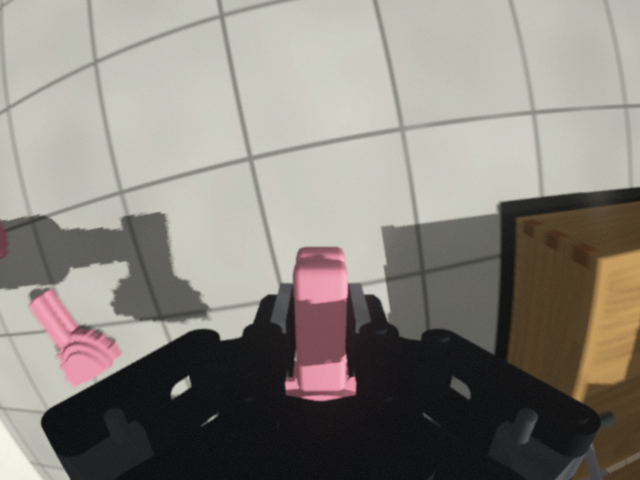

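The press is held by its handle, as the wrist view shows around (320,320). Now I'm carrying it to the chest.

Call:
play_rows([
  [1,[4,0.5,-2],[0,0,-1.3]],
  [1,[4,0.5,-2],[0,0,-1.3]],
  [1,[4,0.6,-2],[0,0,-1.3]],
  [1,[4,0.7,-1.6],[0,0,-1.3]],
  [1,[4,0.8,-1.6],[0,0,-1.3]],
  [1,[4,0.8,-1.6],[0,0,-1.3]],
  [1,[4,1,0],[0,0,0]],
  [1,[4,1,0],[0,0,0]],
])

```text
time: 14.4
ee_pos: [0.5317, 0.0314, 0.2811]
tcp_rot: [179.1, 0.6, 86.3]
wrist_force: [1.6, -1.0, 0.4]
opening: 0.0192
```

```bash
python3 - <<'E'
from h import *
s=st(); g=ch([-.12-.05,.035,0])
rows([([g[0],g[1],.26],down(90+YAW))],1)
E
```

```text
{'time': 14.4, 'q': [3.755, 2.788, 12.122, 98.501, -0.724, 7.473], 'ee_pos': [0.532, 0.031, 0.281], 'tcp_rot': [179.08, 0.61, 86.272], 'wrist_force': [1.61, -0.987, 0.415], 'opening': 0.019}
1
[[1,[2.98,0.37,2.09],[0.9,0.6,-0.0]]]
```

Call:
play_rows([
  [1,[2.6,0.3,2.0],[0.9,0.6,0]],
  [1,[0,0,4],[0,0,0]],
  [1,[0,0,4],[0,0,0]],
  [1,[0,0,4],[0,0,0]],
])

```text
time: 14.8
ee_pos: [0.5415, 0.0649, 0.1419]
tcp_rot: [179.3, -0.2, 86.7]
wrist_force: [0.7, 0.1, 0.1]
opening: 0.0191
```

```bash
python3 - <<'E'
from h import *
s=st(); g=ch([-.12-.05,.035,0])
p=camera('side'); save(p,'s8')
rows([([g[0],g[1],.037],down(90+YAW))],1,vmax=.04)
E
```

```text
{'time': 14.8, 'q': [6.8, 2.829, -3.289, 83.206, 0.067, 10.087], 'ee_pos': [0.541, 0.065, 0.142], 'tcp_rot': [179.346, -0.185, 86.715], 'wrist_force': [0.711, 0.137, 0.13], 'opening': 0.019}
3
[[1,[-0.13,-0.03,3.24],[0.0,-0.0,0.1]],[1,[-0.13,-0.03,3.24],[0.0,-0.0,0.1]],[1,[-0.13,-0.02,3.24],[0.0,-0.0,0.1]]]
```

View pics/s8.png

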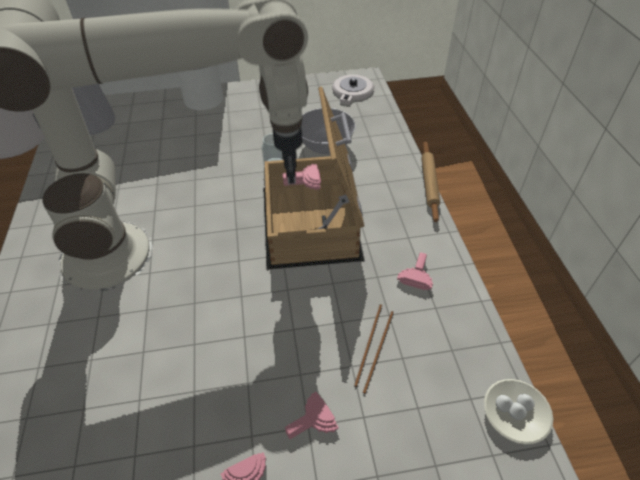

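Call:
play_rows([
  [1,[0,0,3.2],[0,0,0]],
  [1,[0,0,3.2],[0,0,0]],
  [1,[0,0,2.4],[0,0,0]],
  [1,[0,0,1],[0,0,0]],
])

```text
time: 15.25
ee_pos: [0.5385, 0.0644, 0.0346]
tcp_rot: [179.9, -0.1, 86.7]
wrist_force: [-0.5, 0.4, 0.5]
opening: 0.0196
```

Call:
play_rows([
  [0.5,[0,0,0],[0,0,0]],
  [0.5,[0,0,0],[0,0,0]],
  [0.5,[0,0,0],[0,0,0]],
  [0.5,[0,0,-2],[0,0,0]],
  [0.5,[0,0,-4],[0,0,0]],
  [0.5,[0,0,-4.5],[0,0,0]],
  [0.5,[0,0,-4.5],[0,0,0]],
  [0.5,[0,-1.5,-4],[0,0,0]],
])

```text
time: 16.05
ee_pos: [0.5234, 0.0646, 0.2346]
tcp_rot: [179.9, -0.1, 86.6]
wrist_force: [0.8, 0.5, -0.7]
opening: 0.0426
```

```bash
python3 - <<'E'
from h import *
s=st()
p=camera('side'); save(p,'s9'); w=camera('wrist'); save(w,'w9')
cv2.imwrite('pics/s9c.png',cv2.resize(cv2.cvtColor(p['img'],cv2.COLOR_RGB2BGR)[80:280,240:400],None,fx=3,fy=3,interpolation=cv2.INTER_CUBIC))
for t in ['knee_knob','stay_plate']:
  for q in (p,w):
    print(t,[(np.round(inch(d['point']),3).tolist(),round(d['confidence'],2)) for d in spotter.spot_in(q,t)])
E
```

```text
{'time': 16.05, 'q': [7.003, 1.591, 5.673, 93.967, 0.06, 10.378], 'ee_pos': [0.523, 0.065, 0.235], 'tcp_rot': [179.898, -0.079, 86.626], 'wrist_force': [0.849, 0.489, -0.748], 'opening': 0.043}
knee_knob [([-0.081, -0.128, 0.031], 0.68)]
knee_knob [([-0.096, -0.126, 0.0], 0.96)]
stay_plate [([-0.024, -0.426, -0.112], 0.28)]
stay_plate [([-0.155, -0.007, -0.109], 0.92), ([-0.166, -0.006, -0.104], 0.31)]
```

View pics/s9c.png

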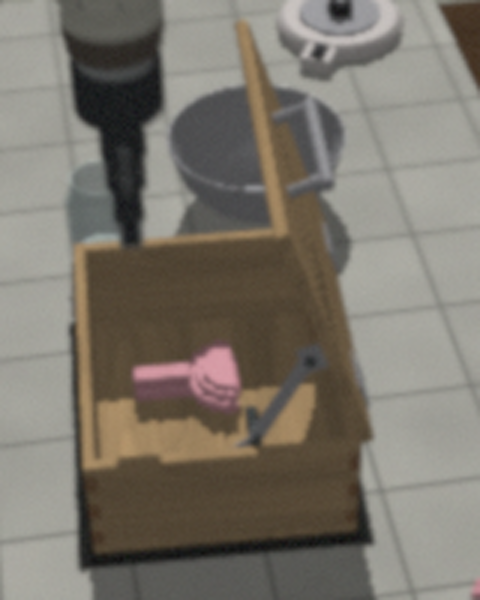

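View pics/w9.png

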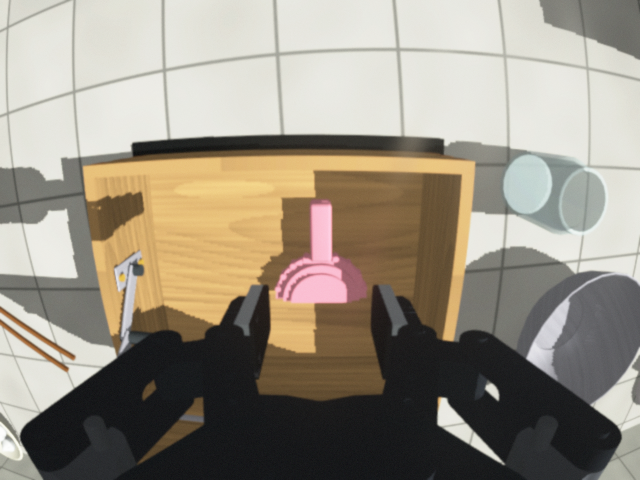

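The press lies on the chest floor, at about (190,375) in the crop. The lid stays up by itself, and the knob is at about (250,410–438) in the crop. Next I'm moving to a leaning pose in front of the knob.

```bash
python3 - <<'E'
from h import *
s=get_obs(); p=camera('side'); t=camera('top'); save(t,'t9')
for u,v in [(250,408),(252,438)]:
    print(np.round(inch(atz(p,240+(u+.5)/3-.5,80+(v+.5)/3-.5,.118)),4))
cv2.imwrite('pics/t9c.png',cv2.resize(cv2.cvtColor(t['img'],cv2.COLOR_RGB2BGR)[185:310,205:345],None,fx=4.5,fy=4.5,interpolation=cv2.INTER_CUBIC))
Rl=down(YAW,-32); z=Rl.as_matrix()[:,2]; print('tool z',C.T@z)
K=ch([-.092,-.112,0.0]); pre=K-z*.09
print(K,pre)
mid=[.47,-.03,.27]
rows([(mid,down(YAW+35,-16)),(pre,Rl)],.5)
E
```

```text
[-0.0909 -0.0926  0.    ]
[-0.093  -0.1289  0.    ]
tool z [ 5.29919264e-01 -1.25871339e-16 -8.48048096e-01]
[ 0.60596414 -0.09102958  0.118     ] [ 0.55837082 -0.08795185  0.19432433]
13
[[0.5,[-1.22,-0.59,-0.5],[-1.9,1.0,6.9]],[0.5,[-1.27,-0.42,-0.54],[-1.9,1.0,6.9]],[0.5,[-1.3,-0.25,-0.57],[-1.9,1.0,6.9]],[0.5,[-1.31,-0.07,-0.6],[-1.9,1.0,6.9]],[0.5,[-1.3,0.1,-0.62],[-1.9,1.0,6.9]],[0.5,[-1.26,0.28,-0.63],[-1.9,1.0,6.9]],[0.5,[-1.21,0.45,-0.64],[-1.9,1.0,6.9]],[0.5,[-1.14,0.61,-0.64],[-1.9,1.0,6.9]],[0.5,[0.51,1.63,1.96],[-1.0,3.1,7.0]],[0.5,[0.59,1.53,2.02],[-1.0,3.1,7.0]],[0.5,[0.66,1.42,2.08],[-1.0,3.1,7.0]],[0.5,[0.71,1.3,2.14],[-1.0,3.1,7.0]],[0.5,[0.74,1.17,2.2],[-1.0,3.1,7.0]]]
```

View pics/t9c.png

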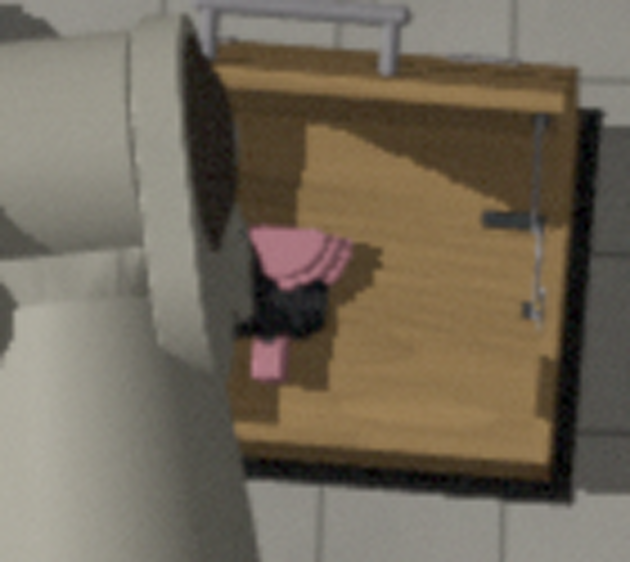

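```bash
python3 - <<'E'
from h import *
t=camera('top')
for u,v in [(483,219),(537,221)]:
    print(np.round(inch(atz(t,205+(u+.5)/4.5-.5,185+(v+.5)/4.5-.5,.118)),4))
E
```

```text
[-0.0908 -0.0974 -0.    ]
[-0.0894 -0.1313 -0.    ]
```

Call:
play_rows([
  [0.5,[-1.2,-0.6,-0.6],[-1.9,1,6.9]],
  [0.5,[-1.3,-0.4,-0.6],[-1.9,1,6.9]],
  [0.5,[-1.3,-0.3,-0.6],[-1.9,1,6.9]],
  [0.5,[-1.3,-0.1,-0.6],[-1.9,1,6.9]],
  [0.5,[-1.3,0.1,-0.6],[-1.9,1,6.9]],
  [0.5,[-1.3,0.3,-0.6],[-1.9,1,6.9]],
  [0.5,[-1.2,0.5,-0.6],[-1.9,1,6.9]],
  [0.5,[-1.1,0.6,-0.6],[-1.9,1,6.9]],
])

```text
time: 17.3
ee_pos: [0.4663, -0.0322, 0.2622]
tcp_rot: [171.0, -13.3, 30.1]
wrist_force: [-0.5, -0.7, 0.7]
opening: 0.0428
```

```bash
python3 - <<'E'
from h import *
s=st()
Rl=down(YAW,-32); z=Rl.as_matrix()[:,2]
K=ch([-.092,-.110,0.0]); pre=K-z*.09
rows([(pre,Rl)],.5)
E
```

```text
{'time': 17.3, 'q': [-3.864, -21.686, -13.011, 82.692, -0.141, 57.105], 'ee_pos': [0.466, -0.032, 0.262], 'tcp_rot': [171.043, -13.292, 30.057], 'wrist_force': [-0.524, -0.736, 0.695], 'opening': 0.043}
5
[[0.5,[0.72,1.59,1.83],[-0.9,3.1,6.5]],[0.5,[0.79,1.47,1.9],[-0.9,3.1,6.5]],[0.5,[0.85,1.35,1.96],[-0.9,3.1,6.5]],[0.5,[0.88,1.22,2.03],[-0.9,3.1,6.5]],[0.5,[0.9,1.09,2.1],[-0.9,3.1,6.5]]]
```

Call:
play_rows([
  [0.5,[0.7,1.6,1.8],[-0.9,3.1,6.5]],
  [0.5,[0.8,1.5,1.9],[-0.9,3.1,6.5]],
  [0.5,[0.9,1.4,2.0],[-0.9,3.1,6.5]],
  [0.5,[0.9,1.2,2.0],[-0.9,3.1,6.5]],
  [0.5,[0.9,1.1,2.1],[-0.9,3.1,6.5]],
])

```text
time: 17.8
ee_pos: [0.5604, -0.0899, 0.194]
tcp_rot: [-179.5, -32.6, -5.3]
wrist_force: [0.7, -0.5, -0.8]
opening: 0.0425
```

```bash
python3 - <<'E'
from h import *
s=st()
w=camera('wrist'); save(w,'w10'); p=camera('side'); save(p,'s10')
cv2.imwrite('pics/s10c.png',cv2.resize(cv2.cvtColor(p['img'],cv2.COLOR_RGB2BGR)[80:280,240:400],None,fx=3,fy=3,interpolation=cv2.INTER_CUBIC))
for q in (p,w):
    print([(np.round(inch(d['point']),3).tolist(),round(d['confidence'],2)) for d in spotter.spot_in(q,'knee_knob')])
Rl=down(YAW,-32); z=Rl.as_matrix()[:,2]
K=ch([-.091,-.111,0.0]); print(fproj(w,K),fproj(w,ch([-.091,-.095,0])),fproj(w,ch([-.091,-.13,0]))); 
rows([(K-z*.05,Rl)],.6)
E
```

```text
{'time': 17.8, 'q': [-10.781, -24.867, -28.235, 54.216, 3.461, 85.365], 'ee_pos': [0.56, -0.09, 0.194], 'tcp_rot': [-179.492, -32.578, -5.288], 'wrist_force': [0.687, -0.508, -0.767], 'opening': 0.042}
[([-0.079, -0.132, 0.034], 0.65)]
[([-0.081, -0.131, 0.025], 0.62)]
[318.38935454 243.13976606] [317.74762662 217.92151131] [319.12607558 271.80654729]
1
[[0.6,[-0.03,-0.23,4.0],[0.3,-0.3,-0.9]]]
```

View pics/w10.png

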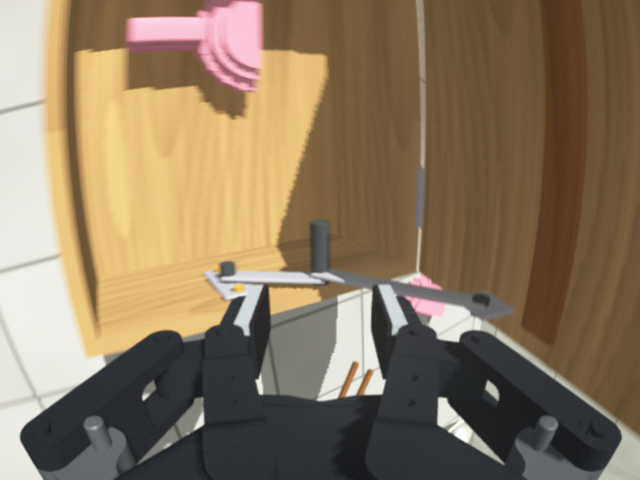

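View pics/s10c.png

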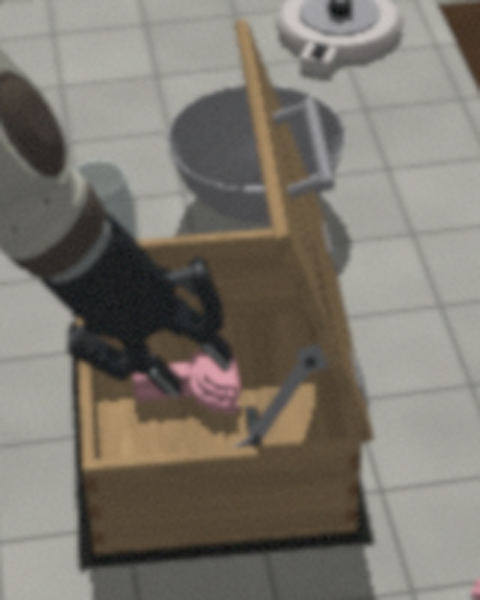

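Call:
play_rows([
  [0.5,[0,-0.3,3.5],[0.3,-0.3,-0.9]],
  [0.5,[0,-0.1,2.5],[0,0,-0.4]],
  [0.5,[0,0,1.5],[0,0,0]],
])

```text
time: 18.3
ee_pos: [0.6021, -0.087, 0.1369]
tcp_rot: [179.4, -32.4, -2.5]
wrist_force: [-0.5, 0.1, -0.1]
opening: 0.0428
```

```bash
python3 - <<'E'
from h import *
s=st(); print(inch(s['ee_pos']))
w=camera('wrist'); save(w,'w11')
Rl=down(YAW,-32); z=Rl.as_matrix()[:,2]
K=ch([-.091,-.110,0.0])
rows([(K+z*.006,Rl)],.6)
E
```

```text
{'time': 18.3, 'q': [-9.682, -18.052, -29.663, 46.153, 3.244, 83.968], 'ee_pos': [0.602, -0.087, 0.137], 'tcp_rot': [179.427, -32.377, -2.547], 'wrist_force': [-0.484, 0.088, -0.077], 'opening': 0.043}
[-0.0961121  -0.10822658  0.01891535]
1
[[0.6,[-0.44,0.18,2.29],[-0.1,-0.2,1.0]]]
```

View pics/w11.png

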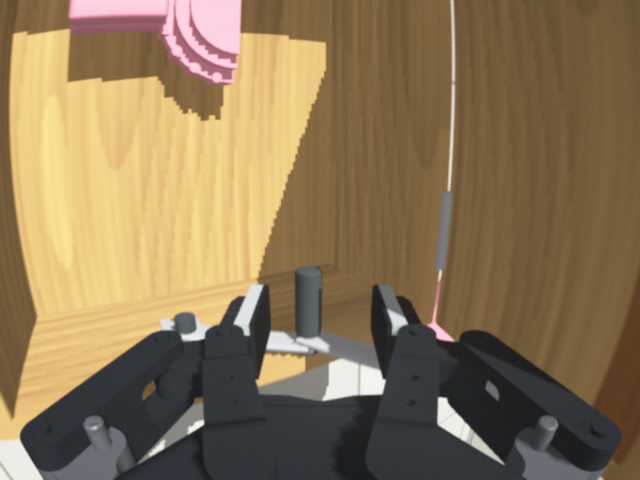

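Call:
play_rows([
  [0.6,[-0.3,0.1,1.2],[0,0,0.6]],
  [0.6,[-0.2,0,1.0],[0,0,0.4]],
  [0.6,[0,0,0.2],[0,0,0]],
])

```text
time: 18.65
ee_pos: [0.6113, -0.0879, 0.1126]
tcp_rot: [-180.0, -32.3, -3.6]
wrist_force: [-0.1, -0.1, 0.3]
opening: 0.0339
```

```bash
python3 - <<'E'
from h import *
s=st(); print(inch(s['ee_pos']))
w=camera('wrist'); save(w,'w12')
Rl=down(YAW,-32); z=Rl.as_matrix()[:,2]
K=ch([-.091,-.110,0.0])
rows([(K+z*.006,Rl)],.6)
E
```

```text
{'time': 18.65, 'q': [-9.627, -15.966, -30.732, 43.13, 3.264, 84.865], 'ee_pos': [0.611, -0.088, 0.113], 'tcp_rot': [-179.968, -32.252, -3.561], 'wrist_force': [-0.063, -0.137, 0.348], 'opening': 0.034}
[-0.08688192 -0.10849359 -0.00538304]
1
[[0.6,[-0.08,0.15,-0.06],[-0.1,-0.3,0.1]]]
```

View pics/w12.png

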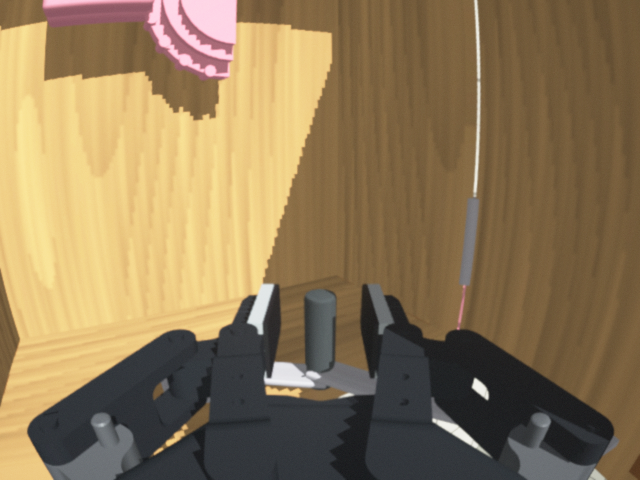

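Call:
play_rows([
  [0.8,[0,0,0],[0,0,0]],
  [1,[0,0,0],[0,0,0]],
  [1,[0,0,0],[0,0,0]],
  [1,[0,0,0],[0,0,0]],
], newtons=35)

```text
time: 19.1
ee_pos: [0.6105, -0.0878, 0.1135]
tcp_rot: [-180.0, -32.2, -3.5]
wrist_force: [0.3, -0.2, -2.7]
opening: 0.0104
```

```bash
python3 - <<'E'
from h import *
s=st(); print(inch(s['ee_pos']))
M=R.from_euler('xyz',s['tcp_rot'],degrees=True).as_matrix(); X=C.T@M[:,0]; Z=C.T@M[:,2]; print(X,Z)
K=inch(np.array(s['ee_pos'])-M[:,2]*.006); print('K',K)
P=np.array([-.140,0,-.038])
f=np.radians(np.arange(38,100,4.)); k=.062*np.c_[np.cos(f),0*f,np.sin(f)]
for a,d in zip(np.degrees(f),np.diff(k,axis=0)): print(int(a),np.round(k[int((a-38)/4)]+P,3),np.round([d@X*100,d@Z*100],2))
E
```

```text
{'time': 19.1, 'q': [-9.64, -16.083, -30.701, 43.321, 3.268, 84.82], 'ee_pos': [0.61, -0.088, 0.114], 'tcp_rot': [-179.986, -32.209, -3.525], 'wrist_force': [0.293, -0.191, -2.748], 'opening': 0.01}
[-0.08772895 -0.10852657 -0.00446805]
[0.84610201 0.00258792 0.53301473] [ 0.53301149  0.00186756 -0.84610594]
K [-0.09092702 -0.10853778  0.00060859]
38 [-0.091  0.     0.   ] [-0.06 -0.43]
42 [-0.094  0.     0.003] [-0.09 -0.42]
46 [-0.097  0.     0.007] [-0.12 -0.42]
50 [-0.1    0.     0.009] [-0.15 -0.41]
54 [-0.104  0.     0.012] [-0.17 -0.4 ]
58 [-0.107  0.     0.015] [-0.2  -0.38]
62 [-0.111  0.     0.017] [-0.23 -0.37]
66 [-0.115  0.     0.019] [-0.25 -0.35]
70 [-0.119  0.     0.02 ] [-0.28 -0.33]
74 [-0.123  0.     0.022] [-0.3  -0.31]
78 [-0.127  0.     0.023] [-0.32 -0.29]
82 [-0.131  0.     0.023] [-0.34 -0.27]
86 [-0.136  0.     0.024] [-0.36 -0.24]
90 [-0.14   0.     0.024] [-0.37 -0.22]
94 [-0.144  0.     0.024] [-0.39 -0.19]
```

Call:
play_rows([
  [1,[-0.06,0,-0.3],[0,0,0]],
  [1,[-0.06,0,-0.3],[0,0,0]],
])

```text
time: 19.3
ee_pos: [0.6063, -0.0875, 0.1183]
tcp_rot: [-180.0, -32.2, -3.5]
wrist_force: [4.8, -1.3, -0.5]
opening: 0.0105
```

Call:
play_rows([
  [1,[-0.07,0,-0.3],[0,0,0]],
  [1,[-0.08,0,-0.3],[0,0,0]],
])

```text
time: 19.5
ee_pos: [0.6015, -0.0873, 0.1232]
tcp_rot: [-180.0, -32.3, -3.5]
wrist_force: [2.6, -0.0, -2.6]
opening: 0.0104
```

```bash
python3 - <<'E'
from h import *
s=st(); M=R.from_euler('xyz',s['tcp_rot'],degrees=True).as_matrix();K=inch(np.array(s['ee_pos'])-M[:,2]*.006); print('K',K, np.hypot(K[0]+.14,K[2]+.038), C.T@np.array(s['wrist_force']))
E
```

```text
{'time': 19.5, 'q': [-9.761, -17.714, -30.886, 44.725, 3.339, 84.708], 'ee_pos': [0.602, -0.087, 0.123], 'tcp_rot': [-179.992, -32.257, -3.511], 'wrist_force': [2.557, -0.037, -2.59], 'opening': 0.01}
K [-0.09988282 -0.1085611   0.01023631] 0.06273857997611322 [ 2.55392639  0.12828584 -2.59031909]
```

Nearly straight now. I'm continuing over centre.

Call:
play_rows([
  [1,[-0.15,0,-0.35],[0,0,0]],
  [1,[-0.18,0,-0.35],[0,0,0]],
])

```text
time: 19.7
ee_pos: [0.5949, -0.0869, 0.1284]
tcp_rot: [-180.0, -32.3, -3.5]
wrist_force: [2.5, 0.5, 0.3]
opening: 0.0105
```

Call:
play_rows([
  [1,[-0.2,0,-0.35],[0,0,0]],
  [1,[-0.23,0,-0.35],[0,0,0]],
])

```text
time: 19.9
ee_pos: [0.5871, -0.0864, 0.1331]
tcp_rot: [-180.0, -32.4, -3.5]
wrist_force: [2.1, -0.7, -1.2]
opening: 0.0103
```

```bash
python3 - <<'E'
from h import *
s=st(); M=R.from_euler('xyz',s['tcp_rot'],degrees=True).as_matrix();K=inch(np.array(s['ee_pos'])-M[:,2]*.006); print('K',K, np.hypot(K[0]+.14,K[2]+.038), C.T@np.array(s['wrist_force']))
p=camera('side'); save(p,'s13')
cv2.imwrite('pics/s13c.png',cv2.resize(cv2.cvtColor(p['img'],cv2.COLOR_RGB2BGR)[80:280,240:400],None,fx=3,fy=3,interpolation=cv2.INTER_CUBIC))
E
```

```text
{'time': 19.9, 'q': [-9.97, -20.222, -31.684, 46.31, 3.463, 84.531], 'ee_pos': [0.587, -0.086, 0.133], 'tcp_rot': [-179.997, -32.394, -3.501], 'wrist_force': [2.132, -0.697, -1.212], 'opening': 0.01}
K [-0.11430804 -0.10861082  0.02012644] 0.06355123814222718 [ 2.17237521 -0.55767617 -1.21203738]
```

View pics/s13c.png

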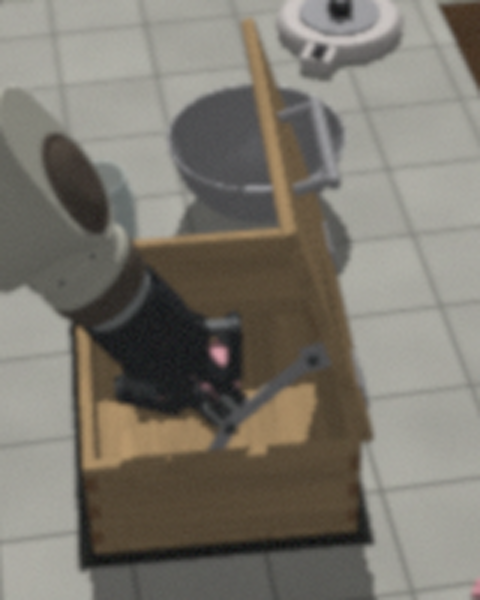

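Call:
play_rows([
  [1,[-0.3,0,-0.25],[0,0,0]],
  [1,[-0.32,0,-0.25],[0,0,0]],
  [1,[-0.34,0,-0.25],[0,0,0]],
  [1,[-0.36,0,-0.23],[0,0,0]],
])

```text
time: 20.35
ee_pos: [0.5709, -0.0854, 0.1375]
tcp_rot: [180.0, -32.7, -3.5]
wrist_force: [2.2, 0.2, 3.7]
opening: 0.0106
```

```bash
python3 - <<'E'
from h import *
s=st(); M=R.from_euler('xyz',s['tcp_rot'],degrees=True).as_matrix();K=inch(np.array(s['ee_pos'])-M[:,2]*.006); print('K',K, np.hypot(K[0]+.14,K[2]+.038), C.T@np.array(s['wrist_force']))
p=camera('side'); save(p,'s14')
cv2.imwrite('pics/s14c.png',cv2.resize(cv2.cvtColor(p['img'],cv2.COLOR_RGB2BGR)[80:280,240:400],None,fx=3,fy=3,interpolation=cv2.INTER_CUBIC))
E
```

```text
{'time': 20.35, 'q': [-10.233, -23.068, -33.319, 47.214, 3.631, 84.302], 'ee_pos': [0.571, -0.085, 0.138], 'tcp_rot': [179.982, -32.714, -3.469], 'wrist_force': [2.242, 0.227, 3.662], 'opening': 0.011}
K [-0.1305804  -0.1086802   0.02456411] 0.0632692364887447 [2.22296788 0.37159346 3.66177542]
```

View pics/s14c.png

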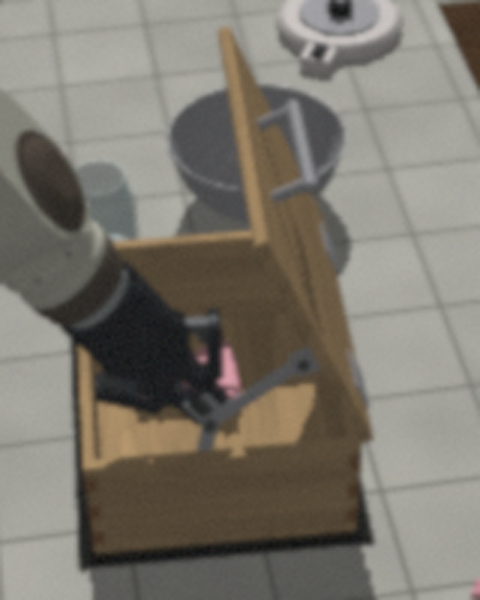

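Call:
play_rows([
  [1,[-0.36,0,-0.23],[0,0,0]],
  [1,[-0.37,0,-0.21],[0,0,0]],
  [1,[0,0,0],[0,0,0]],
])

```text
time: 20.7
ee_pos: [0.5612, -0.0848, 0.1381]
tcp_rot: [180.0, -32.8, -3.5]
wrist_force: [-1.8, 1.0, 3.5]
opening: 0.0106
```

```bash
python3 - <<'E'
from h import *
s=st(); M=R.from_euler('xyz',s['tcp_rot'],degrees=True).as_matrix();K=inch(np.array(s['ee_pos'])-M[:,2]*.006); print('K',K, np.hypot(K[0]+.14,K[2]+.038), C.T@np.array(s['wrist_force']))
E
```

```text
{'time': 20.7, 'q': [-10.385, -24.633, -34.326, 47.729, 3.722, 84.172], 'ee_pos': [0.561, -0.085, 0.138], 'tcp_rot': [179.983, -32.766, -3.464], 'wrist_force': [-1.762, 1.028, 3.501], 'opening': 0.011}
K [-0.1403197  -0.10864413  0.02514278] 0.06314358919430393 [-1.82471067  0.91226375  3.50071694]
```

Call:
play_rows([
  [0.5,[-0.2,0,-0.2],[0,0,0]],
  [0.5,[-0.5,0,-3],[0,0,0]],
  [0.5,[-1,-0.5,-5],[0,0,0]],
  [0.5,[-1,-0.5,-5],[0,0,0]],
  [0.5,[-1,0,-5],[0,0,0]],
  [0.5,[-1,0,-5],[0,0,0]],
  [0.5,[-1,0,-4],[0,0,0]],
])

```text
time: 21.4
ee_pos: [0.3605, -0.0618, 0.3279]
tcp_rot: [-180.0, -31.3, -3.5]
wrist_force: [0.2, -0.7, 1.0]
opening: 0.0426
```

```bash
python3 - <<'E'
from h import *
s=st(); print(inch(s['ee_pos'])); p=camera('side'); save(p,'s15')
E
```

```text
{'time': 21.4, 'q': [-13.706, -47.53, -23.778, 82.818, 5.314, 81.293], 'ee_pos': [0.36, -0.062, 0.328], 'tcp_rot': [-179.952, -31.343, -3.541], 'wrist_force': [0.22, -0.737, 0.982], 'opening': 0.043}
[-0.33885371 -0.09866784  0.20987022]
```

View pics/s15.png

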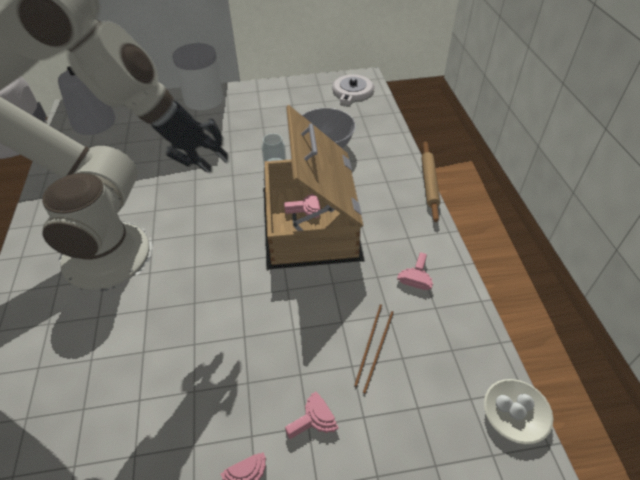

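The hand is clear and the lid is sinking on its own. The press is inside at (303,207). Waiting for the lid to close.

Call:
play_rows([
  [0.5,[0,0,0],[0,0,0]],
  [0.5,[0,0,0],[0,0,0]],
  [0.5,[0,0,0],[0,0,0]],
  [0.5,[0,0,0],[0,0,0]],
  [0.5,[0,0,0],[0,0,0]],
  [0.5,[0,0,0],[0,0,0]],
  [0.5,[0,0,0],[0,0,0]],
  [0.5,[0,0,0],[0,0,0]],
  [0.5,[0,0,0],[0,0,0]],
  [0.5,[0,0,0],[0,0,0]],
])

```text
time: 22.45
ee_pos: [0.3583, -0.0618, 0.3285]
tcp_rot: [-180.0, -31.2, -3.6]
wrist_force: [0.1, 0.2, 0.4]
opening: 0.0428
```

Call:
play_rows([
  [0.5,[0,0,0],[0,0,0]],
  [0.5,[0,0,0],[0,0,0]],
  [0.5,[0,0,0],[0,0,0]],
  [0.5,[0,0,0],[0,0,0]],
  [0.5,[0,0,0],[0,0,0]],
  [0.5,[0,0,0],[0,0,0]],
  [0.5,[0,0,0],[0,0,0]],
  [0.5,[0,0,0],[0,0,0]],
  [0.5,[0,0,0],[0,0,0]],
  [0.5,[0,0,0],[0,0,0]],
])

```text
time: 23.45
ee_pos: [0.3582, -0.0618, 0.3289]
tcp_rot: [-180.0, -31.2, -3.6]
wrist_force: [-0.5, 0.1, 0.2]
opening: 0.0425
```

Call:
play_rows([
  [0.5,[0,0,0],[0,0,0]],
  [0.5,[0,0,0],[0,0,0]],
  [0.5,[0,0,0],[0,0,0]],
  [0.5,[0,0,0],[0,0,0]],
  [0.5,[0,0,0],[0,0,0]],
  [0.5,[0,0,0],[0,0,0]],
  [0.5,[0,0,0],[0,0,0]],
  [0.5,[0,0,0],[0,0,0]],
  [0.5,[0,0,0],[0,0,0]],
  [0.5,[0,0,0],[0,0,0]],
  [0.5,[0,0,0],[0,0,0]],
  [0.5,[0,0,0],[0,0,0]],
])

```text
time: 24.65
ee_pos: [0.3582, -0.0618, 0.3288]
tcp_rot: [-180.0, -31.2, -3.6]
wrist_force: [0.4, 0.2, -0.5]
opening: 0.0425
```

```bash
python3 - <<'E'
from h import *
s=st(); p=camera('side'); save(p,'s16'); t=camera('top'); save(t,'t16')
def c2(x,y,z): return atz(p,(x+.5)/3.1+250-.5,(y+.5)/3.1+145-.5,z)
cv2.imwrite('pics/s16c.png',cv2.resize(cv2.cvtColor(p['img'],cv2.COLOR_RGB2BGR)[145:335,250:440],None,fx=3.1,fy=3.1,interpolation=cv2.INTER_CUBIC))
a=cv2.imread('pics/side0.png'); b=cv2.imread('pics/s16.png'); d=cv2.absdiff(a,b).max(2)[140:280,255:375]; print((d>40).sum(), np.argwhere(d>40)[:5])
E
```

```text
{'time': 24.65, 'q': [-13.777, -47.649, -23.653, 83.156, 5.295, 81.241], 'ee_pos': [0.358, -0.062, 0.329], 'tcp_rot': [-179.984, -31.247, -3.561], 'wrist_force': [0.425, 0.199, -0.534], 'opening': 0.043}
0 []
```

View pics/s16c.png

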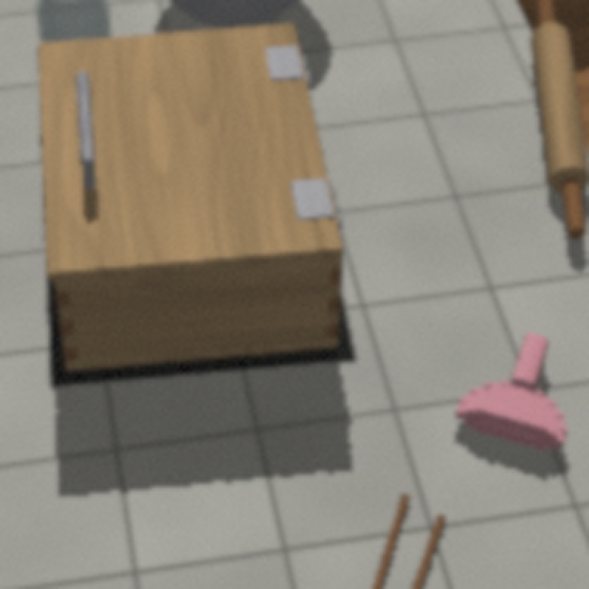

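View pics/t16.png

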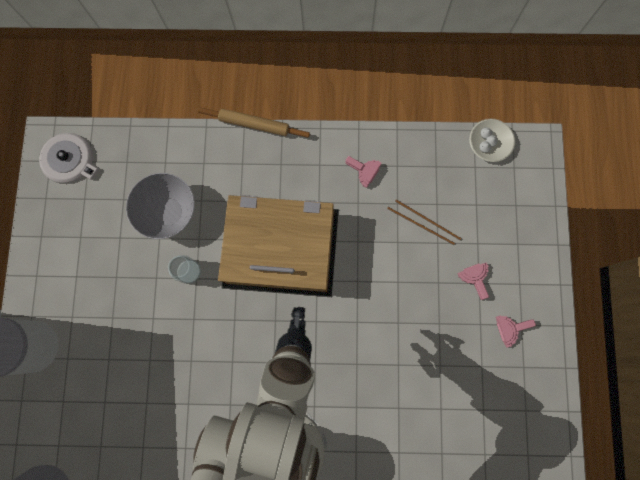

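The lid is fully shut: the side picture of the chest matches the starting picture, with no differing pixels. The target press is gone from the counter and everything else is where it was. Handing in.

```bash
python3 -c "
from h import *
print(job_done())"
```

```text
the job is handed in; nothing more can be done
None
```

The press is in the chest with the lid fully shut, and I handed the job in at about 25 s of the 72 s allowed.

- **Lid:** I raised it by the bar until I felt the stop, at about 1.30 rad by my estimate. After I let go it settled onto the locked stay and held up on its own.
- **Press:** I took the nearest of the four look-alikes, about 0.56 m from the base, and set it on the chest floor.
- **Closing:** I gripped the knee knob, lifted it over centre and folded it forward. I let go once the lid was pushing the knee forward by itself, then backed clear while the lid sank shut on its damper.

**Last checks:**
- The side picture of the chest showed no pixels differing from the start by more than my threshold.
- The bystanders and the other three presses looked to be in their original places in the top view.
- The wrist force was near zero and the gripper was well away from everything.

**Checks that disagreed or were marginal:**
- The push to confirm the stop briefly read 11 N, against the roughly 10 N given for starting to tip the chest. I saw no tipping in the pictures, but did not measure it.
- While raising the lid, the bar's measured distance from the hinge drifted up to 6 mm beyond the given 210 mm. It may have slipped in the grip or my hinge estimate was off, so the stop angle is approximate.
- Joint 3 reached the end of its range (70.77°) while I was backing off the bar.
- The side camera's spotter placed the knob about 30 mm too high. I used my own two-camera fix, and the wrist view confirmed it.

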